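Pry up a sagging beam stub and shim it level

ROBOT

A 7-joint arm with a two-finger parallel gripper is mounted at the origin on the work surface. World frame = base frame: x ahead of the robot, y to its left, z up, the work surface at z = 0. Lengths are in m, angles in rad, forces in N, time in s.
With the tool pointing down it reaches from about 0.425 to 0.875 m from the base axis. Payload 9.9 kg.
Tool frame: the origin (TCP) lies midway between the tips of the shut fingers; the grasp point (between the pads) lies 19 mm behind it; z points along the fingers, y is the direction in which the jaws open and shut (so a half turn about z gives the same grasp; the last joint's range is limited). The gripper opens to 85 mm and grips with 20 to 120 N. Pads are 22 mm wide; open, the fingers measure 114 mm over their backs; the gripper's body (76 mm by 85 mm) begins 54 mm behind the grasp point. The pads swing forward as they close: fully open they stand 13 mm farther back than shut.
Start: joints at [-1.363, 0.576, 0.025, 1.437, -0.015, 1.129, -0.057], TCP at [0.194, 0.646, 0.231] pointing down, gripper open.
Joint ranges: [-2.76, 2.76], [-0.34, 2.15], [-1.52, 1.57], [0.19, 2.46], [-1.09, 4.23], [0.17, 1.99], [-2.82, 2.82]. Speed limits (rad/s): [2.22, 2.22, 3.01, 3.01, 3.14, 3.14, 3.14].

INTERFACE

Orientations are given as a 3x3 rotation matrix whose columns are the frame's x, y, z axes.
In Python, from cell import bot, viewer, boxes_of, silhouettes, spot_point gives the robot as it stands.
- The arm moves only by the tool servo_tool, never from a script. Its argument "commands" is text: rows parted by semicolons, each of 7 numbers parted by spaces: the turn, a rotation vector about the world's x, y, z scaled (see below), then the shift along the world's x, y, z scaled (see below), then the closure, from 0 (fully open) to 1 (shut). A call has 1 to 12 rows; each row shifts and turns the commanded pose from where the row before left it; what a row does not reach is not made up. The controller multiplies each number of a shift by 20 mm and each number of a turn by 0.1 rad. A row lasts 1/12 s, in which the tool goes at most 41.7 mm and 7.16 degrees, less where a joint would pass 70% of its speed; a pose out of reach is approached as far as the arm can. A call with a number of a shift or a turn outside -1 to 1 is refused whole. A call with a gripper value outside its range is refused whole. The fingers move at their own pace and stop on an object; "newtons" is the grip in N (left out, the last holds). Time passes only in rows, so rows that do not move let the fingers close. It gives the time, the measured TCP pose, the force and the opening at its end, in the units of the state.
- bot.sense(): the state, without advancing time (a new reading comes with each control period).
- viewer.capture(name): name is "scene" or "top" or "wrist"; returns the picture (420x560x3 uint8, red, green, blue); there is no depth.
- viewer.camera_info(name): a dict with "vfov" (degrees; the focal length in pixels is half the picture's height over the tangent of half this angle, whatever the lens; pixels are square), "cx", "cy" (the principal point, pixels), "extrinsics" (4x4, takes a point from camera to world coordinates). Camera axes: x right, y up, looking along -z (the intrinsics and any distortion apply to the point x, -y, -z); pixel columns grow to the right and rows downward; lengths in m; the calibration is good to about 2 mm. A picture is of the moment at which its call begins: read the wrist's pose just before it. camera_info takes no time and is no camera call; for the wrist camera it gives the pose at the moment of the call.
- bot.sign_off(): hands the job in, once; it reports no verdict.
Trained networks look in the newest picture that a camera, given by its name, has taken for a name from the list of things; names that differ only in an ending like _2 or _b are one class to them, and where a whole thing is asked for, a point or a joint stands for the part that bears it (a point fixed in the world has none). Each returns a list of dicts, best first, with "confidence" (0 to 1); they miss things now and then, are a little off and sometimes report something else, mostly with a low value. They report only what shows in the picture. A call takes as long as a camera call. They do not tell look-alikes from the thing itself.
- boxes_of(camera, name): "at" ([row, column] in pixels, amid what is visible of it).
- silhouettes(camera, name): "pixels" (420x560 bool, what is visible of it) and "at" ([row, column] in pixels, amid what is visible of it).
- spot_point(camera, name): "at" ([row, column] in pixels: a listed point, or the origin of a listed thing).
The state is a dict: "t": time; "q": joint angles; "joint_vel": joint speeds; "tau": joint torques, N m; "eef_pos": TCP position; "eef_rot": TCP orientation; "ft_force": force on the tool from outside, world axes, zero at the start; "ft_torque": the same for the moment, N m; "gripper_width": opening from 0.0 (shut) to 1.0 (fully open).
Only numpy, scipy, OpenCV 4.12 (cv2) and the standard library are available. Lean on these libraries where they do the work, as an engineer would, in place of code of your own. Each camera call takes 0.05 s, during which the arm holds its last target.

TASK

The pinned steel beam stub on the welding fixture has sagged at its free end. With the pry bar laid over the yellow fulcrum block, lever that end up and hook the lowered bar under the red keeper so that it stays up when you let go; lift it only with the bar, not with the gripper, and leave the white and orange shims alone. Slide the green-tabbed shim in along the bearer, square under the beam, until its toe is about level with the beam's far side, then unhook the bar, let the beam down to rest on the shim, and lay the bar back in its wooden rest.

Things in the scene. Friction and masses are not known exactly. Their poses are not given: they have to be found in the camera images.
- fixture: Welding fixture fixed to the table, base plate 120 x 430 x 6 mm (fixture y -170 to +260 mm). Origin on the table, below the beam's centre line, 18 mm inside the beam's free end; x across the beam away from the robot, y along the beam from free to pinned end, z up. Offsets below called 'fixture' use this frame. The bar works along x = 0, handle to -y, nose to +y under the beam end.
- bearer_top (a point): Point on the flat top of the grey bearer (85 mm above the table), under the beam's centre line, at fixture x 0, y +47.5 mm; axes as the fixture. Bearer: 35 mm wide along y, fixture x -70 to +40 mm. The 60 mm wide beam crosses above x -30 to +30 mm; the shim is slid in along +x over the part that sticks out on the robot's side.
- beam_pin (a point): Red-brown H-section beam stub 273 long, 60 wide, 50 mm high, about 3 kg, pinned at fixture y +230, z 118 mm, free end at y -18 mm. This point is on the pin, axes as the fixture when level. Level: underside 93 mm, top 143 mm above the table. Sagging: underside 85.5 mm at the free end and 2 to 3 mm above the bearer. Lifting the free end takes about 16 N.
- beam (a joint): Beam angle about its pin, rad: 0 = level, positive = free end up. It starts at its stop, -0.03 (sagging). With the bar under the keeper it stands near +0.03, leaving about 13 mm over the bearer for the 8 mm shim. It falls back when not held up.
- beam_end (a point): Middle of the lower edge of the beam's free end (moves with the beam).
- fulcrum: Yellow fulcrum block, fixed at fixture y -70 mm. Its top is a round steel ridge of radius 10 mm along x (x -45 to +45 mm), axis 62 mm and top 72 mm above the table. Origin on the table below the ridge's middle; axes as the fixture.
- keeper: Red keeper of 14 mm round bar, fixed at fixture y -159 mm: post at x +50 mm, arm pointing to -x with its end at x +16 mm, arm underside 55 mm above the table. Origin on the table at fixture x 0 (not at the post). Press the bar down beside it (tilt 0.34 rad), swing it 24 mm at the keeper to +x (0.15 rad about the nose) so the blade is under the arm, ease it up (tilt 0.3).
- bar: Pry bar, loose, 260 mm long, 0.4 kg. Origin at mid-length and mid-width, on the underside of the handle; x along the bar towards the nose, z up.
- bar_mid (a point): Centre of the bar, axes as the bar. Steel blade 20 wide, 10 mm thick (z -5 to +5) from x -60 to the rounded nose (radius 5, tip at +126 mm). Blue handle 24 wide, 20 mm high, x -130 to -60: grasp it at x -95, across its width. In use: nose tip at fixture y +2, ridge under bar x +54, keeper over x -35 mm. Goes in with the blade 1 to 3 mm above the ridge, nose lowered 0.05 rad.
- rest: Wooden rest fixed to the table, 220 x 62 mm: two cross pieces at x -50 and +80 mm, their tops 30 mm above the table, with cheeks 42 mm apart rising to 40 mm. Origin on the table at its middle; the bar lies along its x, nose to +x.
- rest_mid (a point): Where the bar's centre (bar_mid) lies when it is in the rest, 35 mm above the table; axes as the rest. The cross pieces are not symmetric: put the nose to the rest's +x as it was.
- shim_green: The shim to use: steel plate 95 x 40 x 8 mm with an upright green tab at one end, loose, 0.3 kg. Origin at the middle of the plate's underside; x along the plate from the tab to the toe, z up.
- shim_green_mid (a point): Centre of the green shim's plate (half-way up its 8 mm); axes as the shim. The toe is at x +47.5 mm. In place it lies about 18 mm on the robot's side of the beam's centre line, over the middle of the bearer, its x along the fixture's x.
- shim_green_tab (a point): Centre of the green tab: 30 mm wide along y, 8 mm thick along x, 45 mm high, standing on the plate at x -43.5 mm; its top is 53 mm above the plate's underside. Grasp it near its top, across its 30 mm width.
- shim_white_mid (a point): Centre of the plate of a similar shim, 4 mm thick, white tab: not wanted, leave it.
- shim_orange_mid (a point): Centre of the plate of a similar shim, 14 mm thick, orange tab: not wanted, leave it.
Not all that is in view belongs to the job. What is shaped like the keeper but purple or turquoise is not meant. What is shaped like the shim_green but pink or turquoise is not meant.

How it is judged:
On the way, in this order (a step that is already met when the one before it is completed fails the run):
1. the bar, over the fulcrum and hooked under the keeper, holds the beam end up with the gripper off the bar (value of joint beam above 0.01 rad and contact force between bar and fulcrum above 2 N and contact force between bar and beam above 2 N and contact force between bar and keeper above 1 N and contact force between the fingers and bar below 0.5 N), for 0.2 s.
2. the green shim lies between bearer and raised beam (value of joint beam above 0.008 rad and x of shim_green_mid in the frame of fixture between -0.033 and -0.003 m and y of shim_green_mid in the frame of bearer_top between -0.014 and 0.014 m and z of shim_green_mid in the frame of fixture between 0.084 and 0.096 m), for 0.2 s.
At the end, for the whole second after the job is handed in: Beam resting on the green shim, level to 0.012 rad; shim on the bearer, toe within 15 mm of the beam's far side, centred on the bearer to 14 mm, square to 0.2 rad; bar at rest in its wooden rest, centre within 35 mm of its place, along it to 0.15 rad, right way up (x of shim_green_mid in the frame of fixture between -0.033 and -0.003 m and y of shim_green_mid in the frame of bearer_top between -0.014 and 0.014 m and z of shim_green_mid in the frame of fixture between 0.084 and 0.096 m and angle between the x axis of shim_green and the x axis of fixture, either way round below 0.2 rad and value of joint beam between -0.012 and 0.012 rad and contact force between shim_green and beam above 4 N and horizontal distance between bar_mid and rest_mid below 0.035 m and height (world z) of bar_mid below 0.046 m and angle between the x axis of bar and the x axis of rest, either way round below 0.15 rad and contact force between bar and rest above 1.5 N and angle between bar_mid's own z axis and vertical below 0.15 rad and linear speed of each of bar, shim_green below 0.02 m/s); the robot touches nothing.
It fails at once if the robot itself pushes on the beam with more than 8 N (it is to be lifted with the bar) (contact force between any of the fingers, the arm and beam above 8 N).
It fails at once if the white or the orange shim is moved by more than 40 mm (distance of any of shim_white_mid, shim_orange_mid from where it was at the start of the episode above 0.04 m).
It also fails if it takes over 72 s, if anything falls off the work surface, if the arm or the gripper's body presses on something with over 40 N, if the wrist force passes 120 N, or if a joint passes its speed limit or range.

## Working session

There is one attempt and no reset: what is moved stays moved. The work goes in short steps, Python scripts to look and compute and a tool call to move; the robot and the scene stay as the last step left them, time stands still between calls to the robot, and variables do not carry over. Pictures are saved under pics/ and viewed, and the job is handed in when it is done.

Besides the shell and the picture viewer there is one more tool, called after ">>>" as name(argument=value, ...) on one line, values as JSON. servo_tool: Moves the arm, as the interface text tells. Its arguments: {"type":"object","properties":{"commands":{"type":"string"},"newtons":{"type":"number"}},"required":["commands"]}

```bash
ls; mkdir -p pics; python3 - <<'E'
from cell import bot, viewer, boxes_of, silhouettes, spot_point
import cv2
s=bot.sense(); print(s['t'],s['eef_pos'],s['eef_rot'],s['gripper_width'],s['ft_force'])
for c in ['scene','top']:
    im=viewer.capture(c); cv2.imwrite(f'pics/{c}0.png',im[:,:,::-1]); i=viewer.camera_info(c); print(c,i)
    for n in ['fixture','bearer_top','beam_pin','beam_end','fulcrum','keeper','bar','bar_mid','rest','rest_mid','shim_green','shim_green_mid','shim_green_tab','shim_white_mid','shim_orange_mid']:
        pass
print(bot.sense()['t'])
E
```

```text
pics
0.0 [0.19404211 0.64603871 0.23046247] [[-9.57743999e-01  2.87621763e-01 -3.92099565e-04]
 [ 2.87622022e-01  9.57742735e-01 -1.55775329e-03]
 [-7.25132369e-05 -1.60470533e-03 -9.99998710e-01]] 1.0006377507644884 [-0.74455636 -0.35113853 -0.31202678]
scene {'vfov': 43.68285764215315, 'cx': 277.48826018980395, 'cy': 201.19331031820965, 'extrinsics': array([[ 0.36729409, -0.59193944,  0.71742787,  1.32587059],
       [ 0.9299232 ,  0.21846411, -0.29583151, -0.3504917 ],
       [ 0.0183821 ,  0.77580998,  0.6306988 ,  0.84546171],
       [ 0.        ,  0.        ,  0.        ,  1.        ]])}
top {'vfov': 49.93586469189076, 'cx': 277.26425757191225, 'cy': 209.0260289735522, 'extrinsics': array([[ 0.01663584,  0.97885629, -0.20387154,  0.24938668],
       [-0.99984674,  0.01739841,  0.00194854,  0.00234289],
       [ 0.00545438,  0.20380788,  0.97899571,  1.20501514],
       [ 0.        ,  0.        ,  0.        ,  1.        ]])}
0.1
```

View pics/scene0.png

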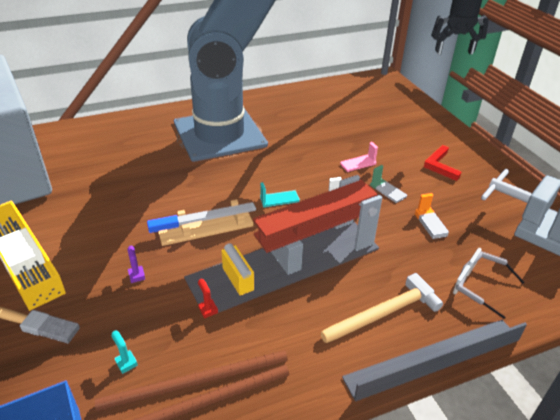

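View pics/top0.png

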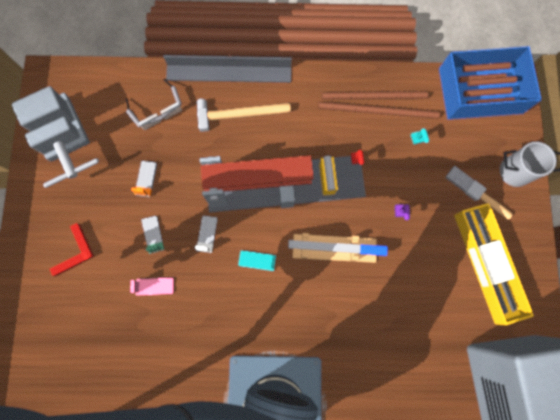

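```bash
cat > h.py <<'E'
import numpy as np, cv2
from cell import bot, viewer, boxes_of, silhouettes, spot_point
def ray(info,rc):
    f=210/np.tan(np.radians(info['vfov'])/2); E=np.array(info['extrinsics'])
    d=np.array([(rc[1]-info['cx'])/f,-(rc[0]-info['cy'])/f,-1.]); d=E[:3,:3]@d
    return E[:3,3],d/np.linalg.norm(d)
def onz(info,rc,z):
    o,d=ray(info,rc); return o+d*(z-o[2])/d[2]
def proj(info,p):
    f=210/np.tan(np.radians(info['vfov'])/2); E=np.array(info['extrinsics'])
    c=E[:3,:3].T@(np.asarray(p)-E[:3,3]); return np.array([info['cy']-f*c[1]/-c[2], info['cx']+f*c[0]/-c[2]])
def tri(rays):
    A=np.zeros((3,3));b=np.zeros(3)
    for o,d in rays:
        P=np.eye(3)-np.outer(d,d);A+=P;b+=P@o
    p=np.linalg.solve(A,b); return p,[float(np.linalg.norm((np.eye(3)-np.outer(d,d))@(p-o))) for o,d in rays]
E
python3 - <<'E'
from h import *
Z={'bearer_top':.085,'beam_pin':.118,'beam_end':.0855,'fulcrum':0,'keeper':0,'fixture':0,'bar_mid':.035,'rest_mid':.035,'shim_green_mid':.004,'shim_green_tab':.03,'shim_white_mid':.002,'shim_orange_mid':.007}
np.set_printoptions(precision=4,suppress=True)
cs={}
for c in ['scene','top']: viewer.capture(c); cs[c]=viewer.camera_info(c)
for n,z in Z.items():
    R=[]
    for c in cs:
        r=spot_point(c,n)
        for k in r[:3]: print(n,c,np.round(k['at'],1),round(k['confidence'],2),onz(cs[c],k['at'],z)[:2])
        if r: R.append(ray(cs[c],r[0]['at']))
    if len(R)==2: print('   tri',*tri(R))
print(bot.sense()['t'])
E
```

```text
bearer_top scene [235.4 289.2] 0.97 [ 0.577  -0.0128]
bearer_top scene [221.1 431.6] 0.62 [0.6442 0.3011]
bearer_top top [177.3 284.8] 0.76 [ 0.5664 -0.0179]
bearer_top top [248.2 150.7] 0.26 [0.3775 0.3133]
bearer_top top [248.1 336.4] 0.2 [ 0.3857 -0.149 ]
   tri [ 0.5697 -0.0141  0.0787] [0.004183156810013075, 0.00418315681001306]
beam_pin scene [196.5 358.9] 0.95 [0.546  0.1677]
beam_pin scene [220.  427.5] 0.73 [0.6677 0.2667]
beam_pin top [181.6 214.6] 0.91 [0.5428 0.1574]
   tri [0.5451 0.1623 0.1179] [0.005200733130557359, 0.005200733130557272]
beam_end scene [243.6 259.9] 0.67 [ 0.5793 -0.0801]
beam_end top [172.2 311.2] 0.85 [ 0.5811 -0.0858]
   tri [ 0.5812 -0.0833  0.0881] [0.0024074180649529455, 0.00240741806495294]
fulcrum scene [281.9 241.8] 0.74 [ 0.5931 -0.1268]
fulcrum scene [216.8 203.9] 0.62 [ 0.3581 -0.1461]
fulcrum top [177.7 326.7] 0.95 [ 0.5914 -0.1355]
   tri [ 0.5925 -0.1312  0.001 ] [0.004430540233614076, 0.0044305402336141065]
keeper scene [295.3 201.1] 0.79 [ 0.5986 -0.2181]
keeper scene [196.8 358.8] 0.71 [0.4205 0.2509]
keeper scene [345.7 118.1] 0.64 [
[... 1515 characters left out ...]
[284.4 136.6] 0.65 [0.29   0.3578]
shim_green_tab top [247.5 153.1] 0.57 [0.3857 0.3224]
   tri [0.4201 0.1294 0.1235] [0.14082302737298402, 0.1408230273729841]
shim_white_mid scene [187.6 386.7] 0.64 [0.4136 0.3381]
shim_white_mid top [230.2 208. ] 0.97 [0.4383 0.1857]
shim_white_mid top [236.1 152.3] 0.66 [0.4196 0.3344]
shim_white_mid top [177.1 325. ] 0.45 [ 0.5925 -0.1306]
   tri [0.4593 0.2309 0.0576] [0.06004483686825831, 0.0600448368682583]
shim_orange_mid scene [221.9 430.8] 0.94 [0.5761 0.3644]
shim_orange_mid scene [191.2 386.6] 0.4 [0.4324 0.3258]
shim_orange_mid top [177.5 144.7] 0.98 [0.5809 0.3658]
   tri [0.5792 0.3633 0.0103] [0.001517555983525944, 0.0015175559835259595]
1.4
```

>>> servo_tool(commands="0 0 -1 0.5 -1 0.5 0;0 0 -1 0.5 -1 0.5 0;0 0 -1 0.5 -1 0.5 0;0 0 -1 0.5 -1 0.5 0;0 0 -1 0.5 -1 0.5 0;0 0 -1 0.5 -1 0.5 0;0 0 -1 0.5 -1 0.5 0;0 0 -1 0.5 -1 0.5 0;0 0 -1 0.5 -1 0.5 0;0 0 -1 0.5 -1 0.5 0;0 0 -1 0.5 -1 0.5 0;0 0 -1 0.5 -1 0.5 0")

```text
t: 2.4
eef_pos: [0.3145, 0.4054, 0.3519]
eef_rot: [[-0.074, 0.997, -0.0], [0.997, 0.074, 0.0], [0.0, -0.0, -1.0]]
ft_force: [-0.2, 0.1, 0.1]
gripper_width: 1.002
```

```bash
python3 - <<'E'
from h import *
np.set_printoptions(precision=4,suppress=True)
i=viewer.camera_info('wrist');im=viewer.capture('wrist'); cv2.imwrite('pics/w1.png',im[:,:,::-1]); print(i)
s=bot.sense(); print(s['t'],s['q'],s['eef_pos'],s['eef_rot'])
E
```

```text
{'vfov': 62.18020284255347, 'cx': 273.9689286587849, 'cy': 207.37041949286794, 'extrinsics': array([[ 0.9973, -0.0699, -0.0238,  0.3092],
       [ 0.0738,  0.9516,  0.2982,  0.4815],
       [ 0.0018, -0.2991,  0.9542,  0.4957],
       [ 0.    ,  0.    ,  0.    ,  1.    ]])}
2.45 [-1.2837  0.2486  0.3837  1.662  -0.0959  1.2471 -0.8192] [0.3179 0.4015 0.3542] [[-0.0611  0.9981  0.0027]
 [ 0.9981  0.0611  0.0012]
 [ 0.0011  0.0028 -1.    ]]
```

View pics/w1.png

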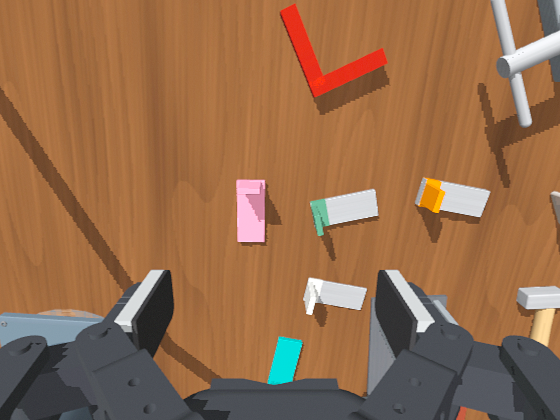

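```bash
python3 - <<'E'
from h import *
np.set_printoptions(precision=4,suppress=True)
i=viewer.camera_info('wrist')
for n,z in [('shim_green_mid',.004),('shim_green_tab',.03),('shim_white_mid',.002)]:
    for k in spot_point('wrist',n): print(n,np.round(k['at'],1),round(k['confidence'],2),onz(i,k['at'],z)[:2])
im=cv2.imread('pics/w1.png'); cv2.imwrite('pics/w1c.png',cv2.resize(im[160:330,280:500],None,fx=3,fy=3))
E
```

```text
shim_green_mid [364.4 285.5] 0.97 [0.3621 0.0404]
shim_green_mid [205.2 342.3] 0.78 [0.4259 0.3329]
shim_green_mid [211.9 247.9] 0.62 [0.2865 0.3141]
shim_green_tab [190.7 247.4] 0.95 [0.286  0.3536]
shim_green_tab [217.3 319.2] 0.84 [0.3893 0.3206]
shim_green_tab [396.1 279. ] 0.8 [ 0.3532 -0.0026]
shim_white_mid [292.7 334. ] 0.94 [0.4307 0.1843]
```

View pics/w1c.png

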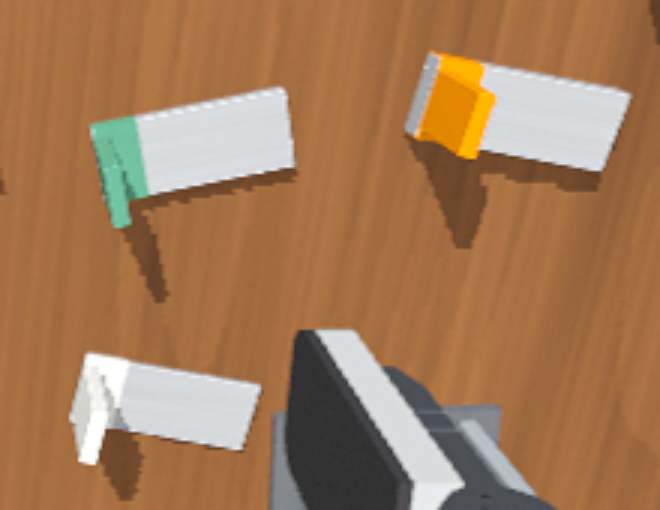

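>>> servo_tool(commands="0 0 -0.3 0.8 -1 0.3 0;0 0 -0.3 0.8 -1 0.3 0;0 0 -0.3 0.8 -1 0.3 0;0 0 -0.3 0.8 -1 0.3 0;0 0 -0.3 0.8 -1 0.3 0;0 0 -0.3 0.8 -1 0.3 0;0 0 -0.3 0.8 -1 0.3 0;0 0 -0.3 0.8 -1 0.3 0;0 0 -0.3 0.8 -1 0.3 0;0 0 0 0.8 -1 0.3 0;0 0 0 0.8 -1 0.3 0;0 0 0 0.8 -1 0.3 0")

```text
t: 3.6
eef_pos: [0.5066, 0.167, 0.4229]
eef_rot: [[0.186, 0.983, -0.001], [0.983, -0.186, -0.0], [-0.0, -0.001, -1.0]]
ft_force: [0.6, 0.1, -0.1]
gripper_width: 0.999
```

>>> servo_tool(commands="0 0 0 0 -1 0 0;0 0 0 0 -1 0 0;0 0 0 0 -1 0 0;0 0 0 0 -1 0 0;0 0 0 0 -1 0 0;0 0 0 0 -1 0 0;0 0 0 0 -1 0 0;0 0 0 0 -1 0 0;0 0 0 0 -1 0 0;0 0 0 0 -1 0 0;0 0 0 0 0 0 0;0 0 0 0 0 0 0")

```text
t: 4.6
eef_pos: [0.5064, -0.0334, 0.4229]
eef_rot: [[0.19, 0.982, -0.001], [0.982, -0.19, -0.0], [-0.0, -0.001, -1.0]]
ft_force: [-0.5, 0.8, -0.4]
gripper_width: 1.001
```

```bash
python3 - <<'E'
from h import *
np.set_printoptions(precision=4,suppress=True)
i=viewer.camera_info('wrist');im=viewer.capture('wrist'); cv2.imwrite('pics/w2.png',im[:,:,::-1]); np.save('w2.npy',i,allow_pickle=True)
s=bot.sense(); print(s['t'],s['q'],s['eef_pos'],s['eef_rot'])
for n,z in {'bearer_top':.085,'beam_pin':.118,'beam_end':.0855,'fulcrum':0,'keeper':0,'fixture':0,'bar_mid':.035,'bar':.025,'rest_mid':.035,'rest':0}.items():
    for k in spot_point('wrist',n): print(n,np.round(k['at'],1),round(k['confidence'],2),onz(i,k['at'],z)[:2])
E
```

```text
4.65 [-0.5198  0.2388  0.6602  1.5311 -0.1475  1.423  -0.0407] [ 0.5065 -0.0324  0.4228] [[ 0.1881  0.9822 -0.0007]
 [ 0.9822 -0.1881  0.0004]
 [ 0.0002 -0.0008 -1.    ]]
beam_pin [  1.8 189.2] 0.15 [0.447  0.1626]
fulcrum [196.7 333.6] 0.61 [ 0.5909 -0.1336]
fixture [157.9 318.3] 0.84 [ 0.5755 -0.0636]
bar_mid [235.7 219.7] 0.88 [ 0.3937 -0.1531]
bar [234.5 221. ] 0.96 [ 0.394  -0.1551]
rest_mid [233.3 223. ] 0.64 [ 0.4  -0.15]
rest [227.  221.9] 0.69 [ 0.3929 -0.1508]
```

View pics/w2.png

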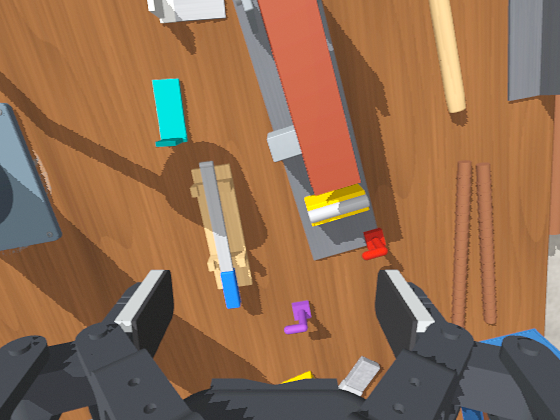

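```bash
python3 - <<'E'
import cv2
im=cv2.imread('pics/w2.png'); cv2.imwrite('pics/w2a.png',cv2.resize(im[140:320,180:400],None,fx=3.6,fy=3.3,interpolation=cv2.INTER_CUBIC))
E
```

```text
(no output)
```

View pics/w2a.png

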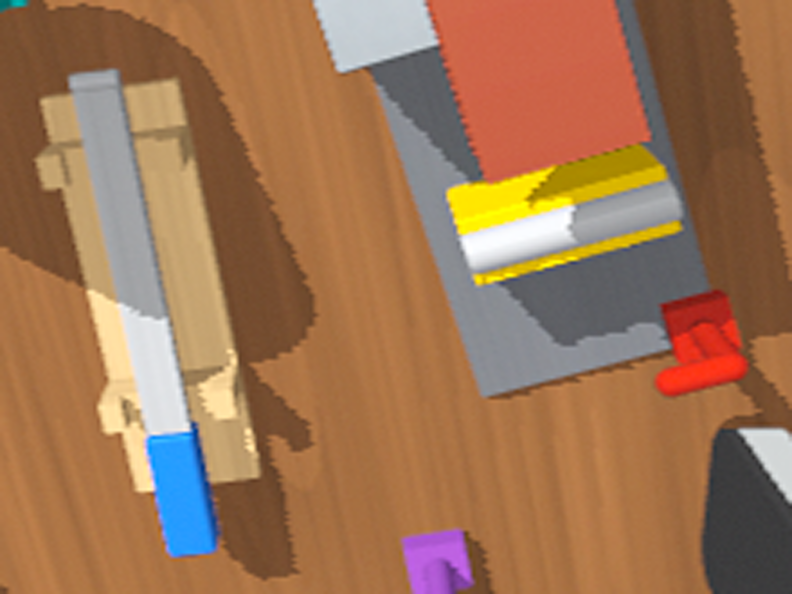

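```bash
cat >> h.py <<'E'
from scipy.optimize import least_squares
def fit(obs,x0):
    """obs: (info, rc, local xyz(z world)) -> x,y,yaw"""
    def P(v,l):
        c,s=np.cos(v[2]),np.sin(v[2]); return [v[0]+c*l[0]-s*l[1],v[1]+s*l[0]+c*l[1],l[2]]
    f=lambda v: np.concatenate([proj(i,P(v,l))-rc for i,rc,l in obs])
    r=least_squares(f,x0,loss='soft_l1'); return r.x,f(r.x).reshape(-1,2)
E
python3 - <<'E'
from h import *
np.set_printoptions(precision=4,suppress=True)
i=np.load('w2.npy',allow_pickle=True).item()
c=lambda x,y:np.array([140+y/3.3,180+x/3.6])
# left in image = -x world; bar x axis=+y => bar y=+ -> -x world (left)
obs=[(i,c(148,440),[-.06,.012,.045]),(i,c(195,430),[-.06,-.012,.045]),(i,c(165,556),[-.13,.012,.045]),(i,c(215,551),[-.13,-.012,.045]),
(i,c(72,80),[.121,.01,.038]),(i,c(119,73),[.121,-.01,.038])]
print(fit(obs,[.39,-.155,1.6]))
# fixture: beam free end top corners (sag -0.03): end top z=.143-.0073~.1355 , x +-.03, y=-18 (+.6mm)
obs=[(i,c(483,182),[-.03,-.0165,.1355]),(i,c(650,137),[.03,-.0165,.1355]),
 (i,c(488,397),[-.06,-.17,.006]),
 (i,c(463,250),[-.045,-.07,.070]),(i,c(683,205),[.045,-.07,.071]),
 (i,c(340,73),[-.07,.030,.085]),(i,c(658,383),[.016,-.159,.062])]
print(fit(obs,[.58,-.065,.16]))
E
```

```text
(array([ 0.3957, -0.1537,  1.511 ]), array([[-1.1686, -1.8073],
       [ 0.1576, -0.6466],
       [-0.1959,  0.6611],
       [-0.2714,  0.5072],
       [ 0.2857,  0.3084],
       [ 0.709 ,  0.118 ]]))
(array([ 0.5791, -0.0647,  0.1226]), array([[-0.3286,  1.0173],
       [-0.7998,  0.1778],
       [-0.2556, -1.2261],
       [ 3.0542,  1.7861],
       [-0.779 , -0.9819],
       [ 1.0331, -0.1812],
       [ 0.1982, -0.4013]]))
```

>>> servo_tool(commands="0 0 0.1075 -0.485 -0.9 -1 0;0 0 0.1075 -0.485 -0.9 -1 0;0 0 0.1075 -0.485 -0.9 -1 0;0 0 0.1075 -0.485 -0.9 -1 0;0 0 0.1075 -0.485 -0.9 -1 0;0 0 0.1075 -0.485 -0.9 -1 0;0 0 0.1075 -0.485 -0.9 -1 0;0 0 0.1075 -0.485 -0.9 -1 0;0 0 0.1075 -0.485 -0.9 -1 0;0 0 0.1075 -0.485 -0.9 -1 0;0 0 0.1075 -0.485 -0.9 -1 0;0 0 0.1075 -0.485 -0.9 -1 0")

```text
t: 6.15
eef_pos: [0.3894, -0.2503, 0.1825]
eef_rot: [[0.061, 0.998, 0.0], [0.998, -0.061, -0.0], [-0.0, 0.0, -1.0]]
ft_force: [1.4, -1.1, 0.8]
gripper_width: 1.002
```

>>> servo_tool(commands="0 0 0 0 0 -0.6 0;0 0 0 0 0 -0.6 0;0 0 0 0 0 -0.6 0;0 0 0 0 0 0 0;0 0 0 0 0 0 0")

```text
t: 6.57
eef_pos: [0.3896, -0.2495, 0.1472]
eef_rot: [[0.062, 0.998, -0.001], [0.998, -0.062, 0.0], [0.0, -0.001, -1.0]]
ft_force: [-0.7, -0.6, 0.4]
gripper_width: 1.001
```

```bash
python3 - <<'E'
from h import *
np.set_printoptions(precision=4,suppress=True)
i=viewer.camera_info('wrist');im=viewer.capture('wrist'); cv2.imwrite('pics/w3.png',im[:,:,::-1]); np.save('w3.npy',i,allow_pickle=True)
s=bot.sense(); print(s['t'],s['q'],s['eef_pos'],s['eef_rot'])
E
```

```text
6.6167 [ 0.0617  0.4321  0.5747  2.101  -0.3594  0.7035  0.8101] [ 0.3899 -0.2497  0.1477] [[ 0.0621  0.9981  0.    ]
 [ 0.9981 -0.0621 -0.0002]
 [-0.0002  0.0001 -1.    ]]
```

View pics/w3.png

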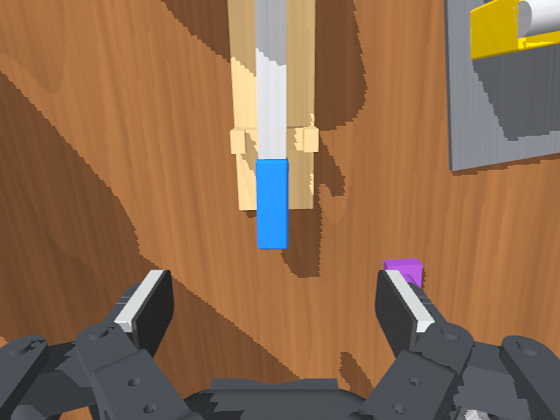

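```bash
python3 - <<'E'
from h import *
np.set_printoptions(precision=4,suppress=True)
i=np.load('w3.npy',allow_pickle=True).item()
c=lambda x,y:np.array([y,x])
obs=[(i,c(256,159),[-.06,.012,.045]),(i,c(288,159),[-.06,-.012,.045]),(i,c(257,248.5),[-.13,.012,.045]),(i,c(288,248),[-.13,-.012,.045]),
(i,c(257,52),[.02,.01,.04])]
v,r=fit(obs[:4],[.39,-.155,1.5]);print(v,r, v[:2]-.095*np.array([np.cos(v[2]),np.sin(v[2])]))
g=silhouettes('wrist','rest'); print([(k['confidence'],k['at']) for k in g[:2]])
# rest: back edge corners (240,210),(312,208)
for p in [(240,210),(312,208)]: print([onz(i,c(*p),z)[:2] for z in (.005,.01,.015)])
E
```

```text
[ 0.3946 -0.154   1.5124] [[-0.5489 -0.9518]
 [-0.6922  0.9124]
 [ 0.6536 -0.0993]
 [ 1.0243  0.1167]] [ 0.3891 -0.2488]
[(0.92, [97.6, 287.7])]
[array([ 0.3601, -0.2633]), array([ 0.3607, -0.2617]), array([ 0.3613, -0.2602])]
[array([ 0.4221, -0.2654]), array([ 0.4217, -0.2638]), array([ 0.4212, -0.2622])]
```

>>> servo_tool(commands="0 0 0 0 0 -0.9 0;0 0 0 0 0 -0.9 0;0 0 0 0 0 -0.9 0;0 0 0 0 0 -0.9 0;0 0 0 0 0 -0.9 0;0 0 0 0 0 -0.9 0;0 0 0 0 0 -0.5 0;0 0 0 0 0 -0.5 0;0 0 0 0 0 0 0.5;0 0 0 0 0 0 1;0 0 0 0 0 0 1;0 0 0 0 0 0 1", newtons=120)

```text
t: 7.67
eef_pos: [0.3904, -0.2498, 0.0201]
eef_rot: [[0.062, 0.998, 0.001], [0.998, -0.062, -0.001], [-0.001, 0.001, -1.0]]
ft_force: [0.2, -0.5, -0.2]
gripper_width: 0.454
```

>>> servo_tool(commands="0 0 0 0 0 0 1;0 0 0 0 0 0 1;0 0 0 0 0 0 1;0 0 0 0 0 0 1")

```text
t: 8.0
eef_pos: [0.3901, -0.2496, 0.02]
eef_rot: [[0.062, 0.998, 0.001], [0.998, -0.062, -0.0], [-0.0, 0.001, -1.0]]
ft_force: [-1.1, 0.3, 9.1]
gripper_width: 0.253
```

>>> servo_tool(commands="0 0 0 0 0 0.3 1;0 0 0 0 0 0.6 1;0 0 0 0 0 1 1;0 0 0 0 0 1 1;0 0 0 0 0 1 1;0 0 0 0 0 1 1;0 0 0 0 0 1 1;0 0 0 0 0 0.5 1;0 0 0 0 0 0 1")

```text
t: 8.75
eef_pos: [0.3905, -0.25, 0.1494]
eef_rot: [[0.062, 0.998, 0.003], [0.998, -0.062, -0.001], [-0.001, 0.003, -1.0]]
ft_force: [0.5, -0.4, -3.8]
gripper_width: 0.258
```

```bash
python3 - <<'E'
from h import *
np.set_printoptions(precision=4,suppress=True)
for c in ['wrist','scene']:
    i=viewer.camera_info(c);im=viewer.capture(c); cv2.imwrite(f'pics/{c}4.png',im[:,:,::-1]); np.save(f'{c}4.npy',i,allow_pickle=True)
im=cv2.imread('pics/scene4.png'); cv2.imwrite('pics/scene4c.png',cv2.resize(im[120:320,120:400],None,fx=2.8,fy=2.8,interpolation=cv2.INTER_CUBIC))
s=bot.sense(); print(s['t'],s['q'],s['eef_pos'],s['eef_rot'],s['ft_force'],s['ft_torque'])
E
```

```text
8.85 [ 0.0548  0.434   0.5842  2.1028 -0.3672  0.7033  0.819 ] [ 0.3898 -0.2492  0.1473] [[ 0.0613  0.9981  0.0005]
 [ 0.9981 -0.0613  0.    ]
 [ 0.0001  0.0005 -1.    ]] [-0.1741  0.333  -3.4305] [-0.2245  0.0523 -0.0438]
```

View pics/wrist4.png

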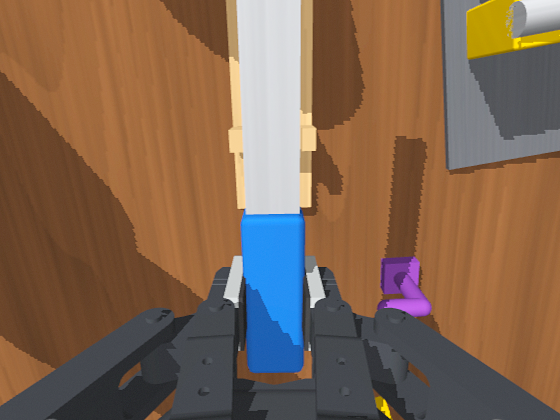

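View pics/scene4c.png

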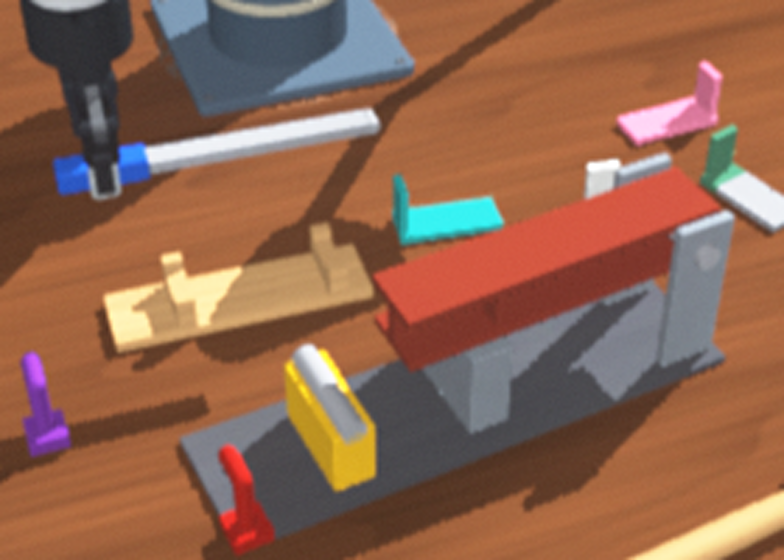

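```bash
python3 - <<'E'
from h import *
np.set_printoptions(precision=4,suppress=True)
im=cv2.imread('pics/wrist4.png').astype(int)
# blade edges: bright gray, per row
for r in [3,30,60,90,120,150,180,200]:
    row=im[r]; m=(abs(row[:,0]-row[:,2])<25)&(row.min(1)>120); w=np.where(m[200:340])[0]+200; print(r,w.min(),w.max())
for r in [230,260,300,340,360]:
    row=im[r]; m=(row[:,0]>150)&(row[:,2]<90); w=np.where(m)[0]; print(r,w.min(),w.max())
m=(im[:,:,0]>150)&(im[:,:,2]<90)
for col in (255,272,290): w=np.where(m[200:,col])[0]+200; print(col,w.min(),w.max())
E
```

```text
3 236 300
30 238 300
60 239 299
90 241 299
120 242 299
150 243 299
180 245 298
200 246 298
230 241 303
260 243 303
300 247 302
340 247 302
360 248 302
255 214 372
272 214 372
290 214 371
```

```bash
cat > barfit.py <<'E'
from h import *
def Rb(yaw,p):  # p>0 nose down
    cy,sy=np.cos(yaw),np.sin(yaw); c,s=np.cos(p),np.sin(p)
    return np.array([[cy,-sy,0],[sy,cy,0],[0,0,1]])@np.array([[c,0,s],[0,1,0],[-s,0,c]])
def colat(i,v,a,b,r):
    R=Rb(v[3],v[4]);A=proj(i,v[:3]+R@a);B=proj(i,v[:3]+R@b);t=(r-A[0])/(B[0]-A[0]);return A[1]+t*(B[1]-A[1])
def barfit(i,blade,handle,front,back,v0,hz=.01):
    def f(v):
        e=[]
        for r,l,rr in blade:
            for s,o in ((1,l-.5),(-1,rr+.5)): e.append(colat(i,v,np.array([0,s*.01,.005]),np.array([.05,s*.01,.005]),r)-o)
        for r,l,rr in handle:
            for s,o in ((1,l-.5),(-1,rr+.5)): e.append(colat(i,v,np.array([-.06,s*.012,hz]),np.array([-.13,s*.012,hz]),r)-o)
        R=Rb(v[3],v[4])
        e.append(proj(i,v[:3]+R@[-.06,0,hz])[0]-front); e.append(proj(i,v[:3]+R@[-.13,0,hz])[0]-back)
        return np.array(e)
    r=least_squares(f,v0,loss='soft_l1');return r.x,f(r.x)
E
python3 - <<'E'
from barfit import *
np.set_printoptions(precision=4,suppress=True)
i=np.load('wrist4.npy',allow_pickle=True).item()
B=[(3,236,300),(30,238,300),(60,239,299),(90,241,299),(120,242,299),(150,243,299),(180,245,298),(200,246,298)]
H=[(230,241,303)]
print(*barfit(i,B,H,213.5,372.5,[.3946,-.154,.163,1.512,0]))
i=np.load('scene4.npy',allow_pickle=True).item()
for p in (-.05,0,.05,.1):
    R=Rb(1.512,p); g=np.array([.389,-.2492,.163]); print(p,proj(i,g+R@[.095+.126,0,0]),proj(i,g+R@[-.035,0,0]))
E
```

```text
[ 0.3953 -0.1533  0.1641  1.5251  0.0033] [ 0.9545 -0.5117  0.1097 -0.6532  0.3933  0.1896 -0.3231  0.0325 -0.0395
 -0.1247  0.2441 -0.2819 -0.4723  0.5609 -0.6166  0.4561 -1.0103  1.8059
  0.1901 -0.2627]
-0.05 [158.5014 254.1659] [182.8058 139.7495]
0 [162.5095 254.3302] [182.1586 139.6085]
0.05 [166.5108 254.2598] [181.5029 139.5088]
0.1 [170.4969 253.959 ] [180.8405 139.4506]
```

```bash
cat > plan.py <<'E'
from barfit import *
from scipy.spatial.transform import Rotation as Ro
np.set_printoptions(precision=4,suppress=True)
F=np.array([.5791,-.0647]); FY=.1226
def fw(x,y): c,s=np.cos(FY),np.sin(FY); return np.array([F[0]+c*x-s*y,F[1]+s*x+c*y])
def wf(p): c,s=np.cos(FY),np.sin(FY); d=np.array(p[:2])-F; return np.array([c*d[0]+s*d[1],-s*d[0]+c*d[1]])
OFF=np.array([.0958,-.0007,-.0155])
def tool(bar_xyz_f,dyaw,pitch,off=OFF):
    """bar centre in fixture; dyaw from fixture +y; pitch nose down + -> tcp, Rtool"""
    yaw=FY+np.pi/2+dyaw; R=Rb(yaw,pitch)@np.diag([1,-1,-1]); c=np.r_[fw(*bar_xyz_f[:2]),bar_xyz_f[2]]
    return c-R@off,R
def delta(p0,R0,p1,R1):
    rv=Ro.from_matrix(R1@np.array(R0).T).as_rotvec(); d=p1-np.array(p0)
    print('turn units',rv/.1,'shift units',d/.02,'target',p1)
E
python3 - <<'E'
from plan import *
s=bot.sense(); p0,R0=s['eef_pos'],s['eef_rot']
a=tool([-.002,-.160,.145],0,.05); delta(p0,R0,*a)
b=tool([-.002,-.160,.0833],0,.05); delta(*a,*b)
c=tool([-.002,-.124,.0817],0,.05); delta(*b,*c)
E
```

```text
turn units [-0.5013 -0.0103  1.8391] shift units [10.9689 -3.5113 -0.6513] target [ 0.6092 -0.3194  0.1343]
turn units [0. 0. 0.] shift units [ 0.     0.    -3.085] target [ 0.6092 -0.3194  0.0726]
turn units [0. 0. 0.] shift units [-0.2201  1.7865 -0.08  ] target [ 0.6048 -0.2837  0.071 ]
```

>>> servo_tool(commands="0 0 0.153 0.914 -0.8775 0 1;0 0 0.153 0.914 -0.8775 0 1;0 0 0.153 0.914 -0.8775 0 1;0 0 0.153 0.914 -0.8775 0 1;0 0 0.153 0.914 0 0 1;0 0 0.153 0.914 0 0 1;-0.08 0 0.153 0.914 0 0 1;-0.08 0 0.153 0.914 0 0 1;-0.08 0 0.153 0.914 0 0 1;-0.08 0 0.153 0.914 0 -0.2 1;-0.08 0 0.153 0.914 0 -0.2 1;-0.1 0 0.153 0.914 0 -0.25 1")

```text
t: 9.85
eef_pos: [0.6092, -0.3193, 0.1322]
eef_rot: [[-0.122, 0.993, -0.0], [0.991, 0.122, -0.049], [-0.049, -0.006, -0.999]]
ft_force: [0.5, -1.0, -3.2]
gripper_width: 0.257
```

>>> servo_tool(commands="0 0 0 0 0 0 1;0 0 0 0 0 0 1")

```text
t: 10.02
eef_pos: [0.6089, -0.3185, 0.1316]
eef_rot: [[-0.123, 0.992, -0.001], [0.991, 0.123, -0.048], [-0.048, -0.007, -0.999]]
ft_force: [-1.9, -0.8, -3.6]
gripper_width: 0.257
```

```bash
python3 - <<'E'
from plan import *
for c in ['wrist','scene','top']:
    i=viewer.camera_info(c);im=viewer.capture(c); cv2.imwrite(f'pics/{c}5.png',im[:,:,::-1]); np.save(f'{c}5.npy',i,allow_pickle=True)
im=cv2.imread('pics/scene5.png'); cv2.imwrite('pics/scene5c.png',cv2.resize(im[180:330,170:390],None,fx=3.5,fy=3.5,interpolation=cv2.INTER_CUBIC))
im=cv2.imread('pics/top5.png'); cv2.imwrite('pics/top5c.png',cv2.resize(im[130:230,190:410],None,fx=3.5,fy=3.5,interpolation=cv2.INTER_CUBIC))
s=bot.sense(); print(s['t'],s['q'],s['eef_pos'],s['eef_rot'],s['ft_force'],s['ft_torque'])
delta(s['eef_pos'],s['eef_rot'],*tool([-.002,-.160,.0833],0,.05))
E
```

```text
10.1667 [ 0.1078  0.726   0.5145  1.5563 -0.363   0.9343  0.8421] [ 0.6077 -0.3202  0.1336] [[-0.1199  0.9928  0.0004]
 [ 0.9916  0.1197 -0.0496]
 [-0.0492 -0.0055 -0.9988]] [-0.1393  0.1611 -3.8083] [-0.2141 -0.013  -0.0238]
turn units [-0.0006 -0.056   0.0256] shift units [ 0.0722  0.0419 -3.05  ] target [ 0.6092 -0.3194  0.0726]
```

View pics/wrist5.png

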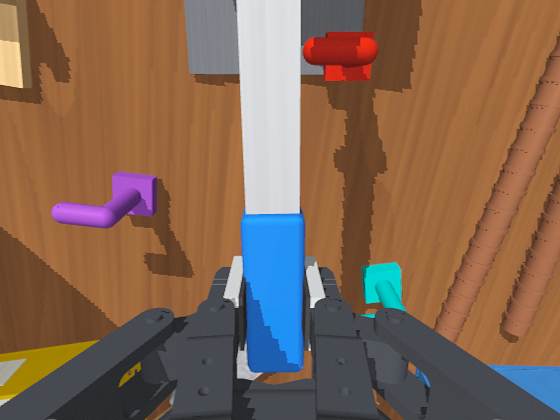

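View pics/scene5c.png

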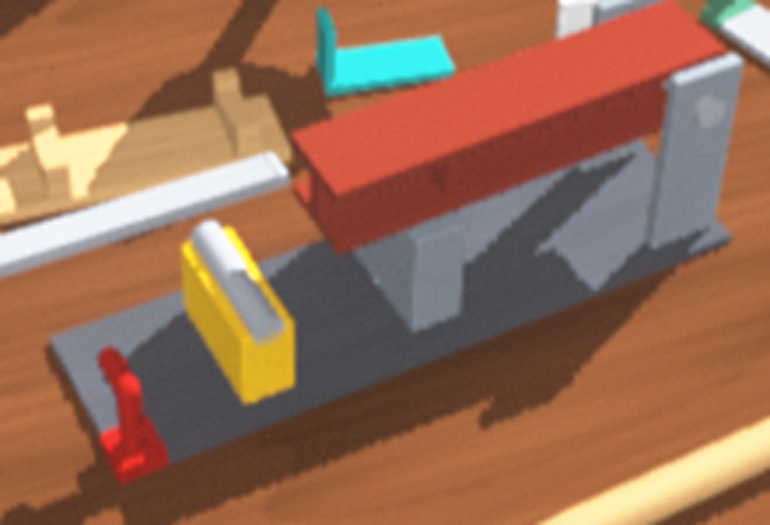

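View pics/top5c.png

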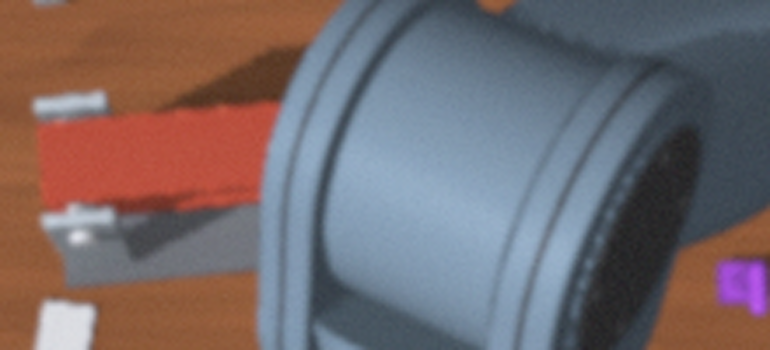

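```bash
python3 - <<'E'
from plan import *
i=np.load('wrist5.npy',allow_pickle=True).item()
for n,l in dict(corner=[-.06,-.17,.006],armend=[.016,-.159,.062],post=[.05,-.159,.062]).items():
    print(n,proj(i,np.r_[fw(*l[:2]),l[2]]))
im=cv2.imread('pics/wrist5.png').astype(int)
m=(im[:,:,2]>130)&(im[:,:,1]<60)&(im[:,:,0]<60); m[90:]=0
ys,xs=np.where(m); print('red',xs.min(),xs.max(),ys.min(),ys.max(), 'left tip rows',ys[xs<xs.min()+3].mean())
B=[]
for r in [3,30,60,90,120,150,180,200]:
    row=im[r]; mm=(abs(row[:,0]-row[:,2])<25)&(row.min(1)>150); w=np.where(mm[225:320])[0]+225; print(r,w.min(),w.max())
    B.append((r,w.min(),w.max()))
m=(im[:,:,0]>150)&(im[:,:,2]<90)
w=np.where(m[200:,265])[0]+200; print(w.min(),w.max())
v,e=barfit(i,[b for b in B if 230<b[1]<250],[],w.min()-.5,371.5,[.6,-.22,.14,1.69,.05]);print(v,e,'in fixture',wf(v), v[3]-FY-np.pi/2)
E
python3 - <<'E'
import cv2
im=cv2.imread('pics/wrist5.png'); cv2.imwrite('pics/wrist5c.png',cv2.resize(im[0:110,160:420],None,fx=3,fy=3,interpolation=cv2.INTER_CUBIC))
E
```

```text
corner [ 75.7659 192.0954]
armend [ 53.4211 305.2601]
post [ 53.4036 367.0191]
red 303 377 32 80 left tip rows 50.87096774193548
3 236 300
30 237 300
60 239 300
90 240 299
120 242 299
150 243 299
180 244 299
200 245 299
214 371
[ 0.5959 -0.2214  0.1442  1.7109  0.0327] [ 0.1159 -0.0259  0.3502 -0.1835 -0.2785 -0.3586  0.0929  0.4663 -0.5357
  0.2911 -0.1643  0.116   0.2071 -0.0591  0.1213 -0.1759  0.0091 -0.0126] in fixture [-0.0025 -0.1575] 0.017508227458891357
```

View pics/wrist5c.png

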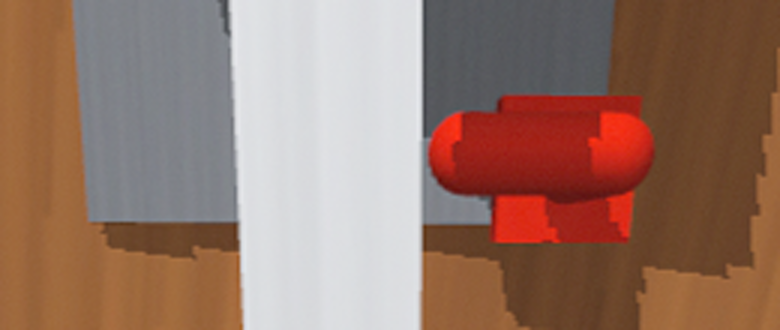

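```bash
sed -i 's/^F=np.*/F=np.array([.5784,-.0641]); FY=.1226/' plan.py; python3 - <<'E'
from plan import *
s=bot.sense()
b=tool([-.003,-.160,.0833],0,.05)
delta(s['eef_pos'],s['eef_rot'],*b)
E
```

```text
turn units [-0.0006 -0.056   0.0256] shift units [-0.0125  0.0658 -3.05  ] target [ 0.6075 -0.3189  0.0726]
```

>>> servo_tool(commands="0 0 -0.05 0 0.06 -0.6 1;0 0 -0.05 0 0 -0.6 1;0 0 0 0 0 -0.6 1;0 0 0 0 0 -0.6 1;0 0 0 0 0 -0.6 1;0 0 0 0 0 0 1;0 0 0 0 0 0 1")

```text
t: 10.75
eef_pos: [0.6086, -0.3184, 0.0732]
eef_rot: [[-0.111, 0.994, 0.0], [0.993, 0.111, -0.049], [-0.049, -0.005, -0.999]]
ft_force: [-1.0, -0.5, -3.4]
gripper_width: 0.255
```

```bash
python3 - <<'E'
from plan import *
for c in ['scene']:
    i=viewer.camera_info(c);im=viewer.capture(c); cv2.imwrite(f'pics/{c}6.png',im[:,:,::-1])
im=cv2.imread('pics/scene6.png'); cv2.imwrite('pics/scene6c.png',cv2.resize(im[180:330,170:390],None,fx=3.5,fy=3.5,interpolation=cv2.INTER_CUBIC))
s=bot.sense(); print(s['t'],s['eef_pos'],s['ft_force'],s['ft_torque'])
delta(s['eef_pos'],s['eef_rot'],*tool([-.003,-.160,.0833],0,.05))
delta(s['eef_pos'],s['eef_rot'],*tool([-.003,-.124,.0817],0,.05))
E
```

```text
10.8 [ 0.609  -0.3187  0.0741] [-0.4552  0.4807 -3.7748] [-0.1254 -0.0773  0.0016]
turn units [ 0.0034 -0.0433  0.1121] shift units [-0.0779 -0.0103 -0.0726] target [ 0.6075 -0.3189  0.0726]
turn units [ 0.0034 -0.0433  0.1121] shift units [-0.2981  1.7762 -0.1526] target [ 0.6031 -0.2832  0.071 ]
```

View pics/scene6c.png

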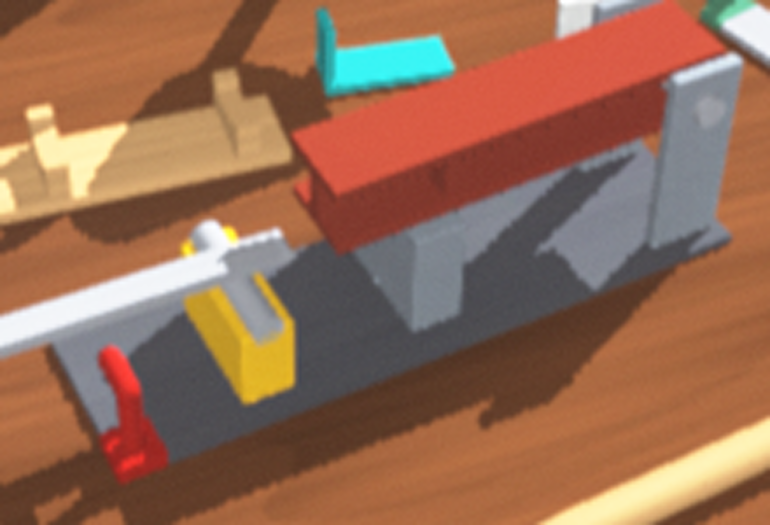

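>>> servo_tool(commands="0 0 0 -0.07 0.45 -0.02 1;0 0 0 -0.07 0.45 -0.02 1;0 0 0 -0.07 0.45 -0.02 1;0 0 0 -0.07 0.45 -0.02 1;0 0 0 0 0 0 1;0 0 0 0 0 0 1")

```text
t: 11.3
eef_pos: [0.6039, -0.2812, 0.0729]
eef_rot: [[-0.113, 0.994, 0.002], [0.992, 0.113, -0.05], [-0.05, -0.004, -0.999]]
ft_force: [-0.8, -1.1, -3.8]
gripper_width: 0.256
```

```bash
python3 - <<'E'
from plan import *
for c in ['scene','wrist']:
    i=viewer.camera_info(c);im=viewer.capture(c); cv2.imwrite(f'pics/{c}7.png',im[:,:,::-1]); np.save(f'{c}7.npy',i,allow_pickle=True)
im=cv2.imread('pics/scene7.png'); cv2.imwrite('pics/scene7c.png',cv2.resize(im[180:330,170:390],None,fx=3.5,fy=3.5,interpolation=cv2.INTER_CUBIC))
s=bot.sense(); print(s['t'],s['eef_pos'],s['eef_rot'],s['ft_force'],s['ft_torque'])
im=cv2.imread('pics/wrist7.png').astype(int)
m=(im[:,:,2]>130)&(im[:,:,1]<60)&(im[:,:,0]<60); m[160:]=0;m[:,:280]=0
ys,xs=np.where(m); print('red',xs.min(),xs.max(),ys.min(),ys.max(), 'left tip rows',ys[xs<xs.min()+3].mean())
i=np.load('wrist7.npy',allow_pickle=True).item();print(proj(i,np.r_[fw(.016,-.159),.062]))
E
```

```text
11.4 [ 0.6037 -0.2828  0.073 ] [[-0.1115  0.9938  0.0021]
 [ 0.9925  0.1115 -0.0506]
 [-0.0505 -0.0036 -0.9987]] [-0.4871 -0.4099 -4.334 ] [-0.1551 -0.0369  0.0402]
red 312 407 93 147 left tip rows 131.66666666666666
[134.8133 311.9619]
```

View pics/scene7c.png

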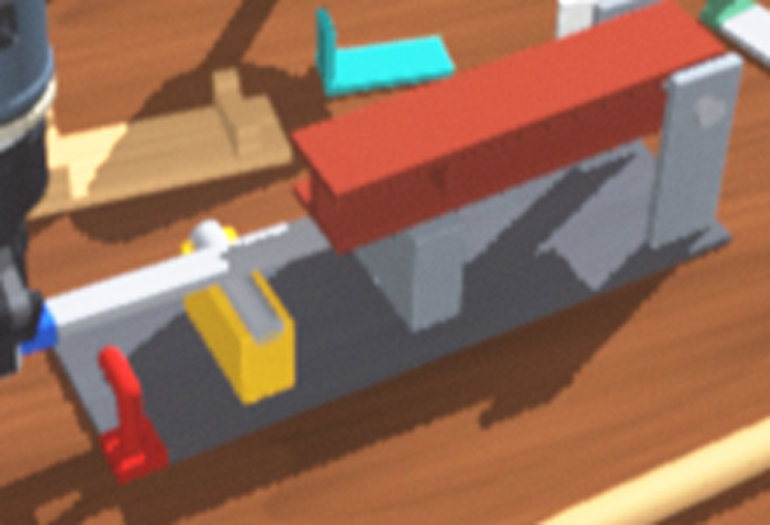

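View pics/wrist7.png

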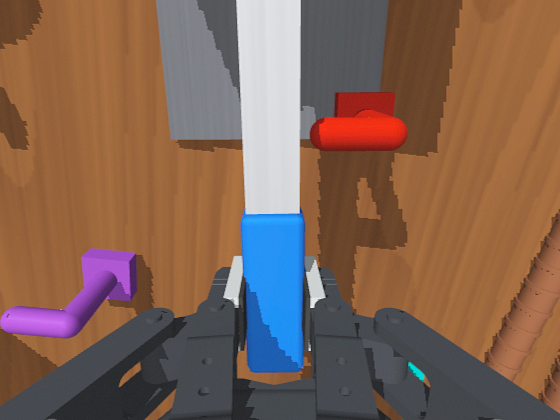

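```bash
cat >> plan.py <<'E'
def lever(t,xc,x=-.003,dy=-.0107,press=0.,ry=-.0700,rz=.062):
    yr=ry-.015*np.sin(t); z=rz+(.015-press)*np.cos(t)
    return tool([x,yr-xc*np.cos(t),z-xc*np.sin(t)],dy,-t)
E
python3 - <<'E'
from plan import *
s=bot.sense(); R=np.array(s['eef_rot']); p=np.array(s['eef_pos'])
c=p+R@OFF; print(wf(c),c[2]); d=R[:,0]
yc=wf(c)[1]; xc=(-.070-yc); print('xc',xc,'centre z at ridge',c[2]+d[2]*xc)
prev=(p,R)
for t,xc,pr in [(-.05,.053,-.002),(.08,.052,-.0005),(.2,.051,0.0005),(.3,.050,.001),(.34,.050,.001),(.355,.05,.001)]:
    n=lever(t,xc,press=pr); print(t); delta(*prev,*n); prev=n
E
```

```text
[-0.0013 -0.1237] 0.08363789756090168
xc 0.05370287884967233 centre z at ridge 0.08092448610450297
-0.05
turn units [ 0.0094 -0.0347  0.0017] shift units [-0.0929  0.0653 -0.103 ] target [ 0.6018 -0.2815  0.0709]
0.08
turn units [1.2919 0.1452 0.    ] shift units [-0.0071  0.0672 -1.0373] target [ 0.6017 -0.2802  0.0502]
0.2
turn units [1.1925 0.134  0.    ] shift units [-0.0197  0.1745 -0.9167] target [ 0.6013 -0.2767  0.0319]
0.3
turn units [ 0.9937  0.1117 -0.    ] shift units [-0.0263  0.2302 -0.7188] target [ 0.6008 -0.2721  0.0175]
0.34
turn units [ 0.3975  0.0447 -0.    ] shift units [-0.0104  0.0921 -0.2758] target [ 0.6006 -0.2702  0.012 ]
0.355
turn units [0.1491 0.0167 0.    ] shift units [-0.0042  0.0374 -0.1024] target [ 0.6005 -0.2695  0.0099]
```

>>> servo_tool(commands="0 0 0 -0.08 0.05 -0.1 1;0.43 0.05 0 0 0.02 -0.35 1;0.43 0.05 0 0 0.02 -0.35 1;0.43 0.05 0 0 0.02 -0.34 1;0 0 0 0 0 0 1;0 0 0 0 0 0 1")

```text
t: 11.9
eef_pos: [0.6014, -0.281, 0.05]
eef_rot: [[-0.109, 0.994, -0.014], [0.991, 0.11, 0.08], [0.081, -0.005, -0.997]]
ft_force: [-2.9, 2.7, 4.5]
gripper_width: 0.256
```

>>> servo_tool(commands="0.4 0.045 0 -0.007 0.06 -0.306 1;0.4 0.045 0 -0.007 0.06 -0.306 1;0.4 0.045 0 -0.006 0.06 -0.306 1;0 0 0 0 0 0 1;0 0 0 0 0 0 1")

```text
t: 12.32
eef_pos: [0.6013, -0.2779, 0.0319]
eef_rot: [[-0.108, 0.994, -0.026], [0.974, 0.111, 0.197], [0.198, -0.004, -0.98]]
ft_force: [-1.3, -0.4, 4.7]
gripper_width: 0.255
```

```bash
python3 - <<'E'
from plan import *
for c in ['scene','wrist']:
    i=viewer.camera_info(c);im=viewer.capture(c); cv2.imwrite(f'pics/{c}8.png',im[:,:,::-1]); np.save(f'{c}8.npy',i,allow_pickle=True)
im=cv2.imread('pics/scene8.png'); cv2.imwrite('pics/scene8c.png',cv2.resize(im[180:330,170:390],None,fx=3.5,fy=3.5,interpolation=cv2.INTER_CUBIC))
s=bot.sense(); print(s['t'],s['eef_pos'],s['ft_force'],s['ft_torque'])
delta(s['eef_pos'],s['eef_rot'],*lever(.2,.051,press=.0005))
E
```

```text
12.4167 [ 0.6013 -0.2781  0.0323] [-1.981  -0.2756  5.6233] [-0.0389  0.4672 -0.1315]
turn units [ 0.0212 -0.0387  0.0062] shift units [-0.0026  0.0694 -0.021 ] target [ 0.6013 -0.2767  0.0319]
```

View pics/scene8c.png

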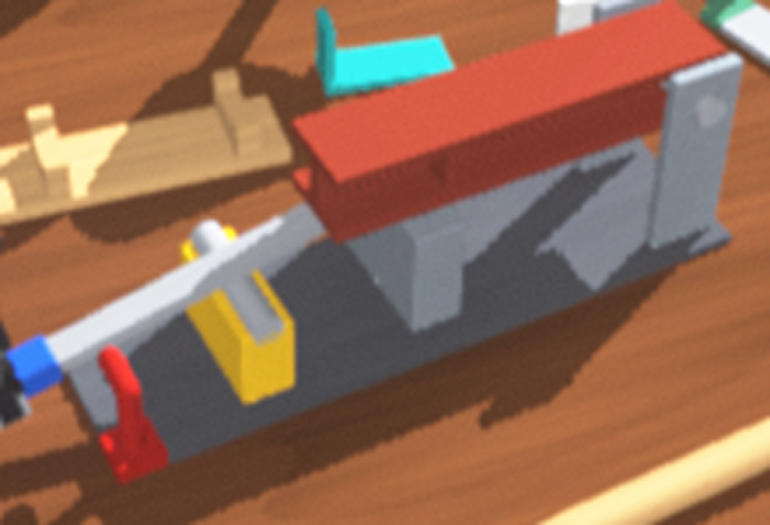

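View pics/wrist8.png

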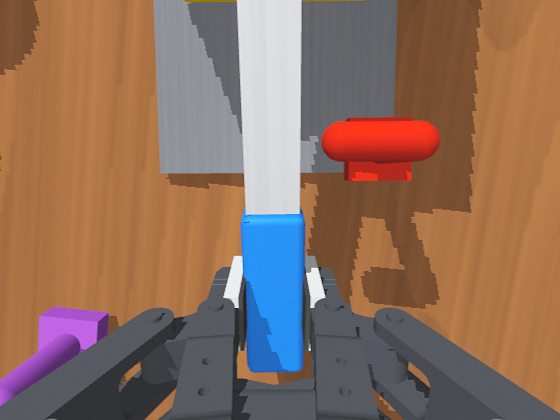

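>>> servo_tool(commands="0.33 0.037 0 -0.009 0.1 -0.24 1;0.33 0.037 0 -0.009 0.1 -0.24 1;0.33 0.037 0 -0.009 0.1 -0.24 1;0.25 0.028 0 -0.007 0.06 -0.17 1;0.2 0.022 0 -0.006 0.05 -0.15 1;0 0 0 0 0 0 1;0 0 0 0 0 0 1")

```text
t: 13.0
eef_pos: [0.6011, -0.2705, 0.0114]
eef_rot: [[-0.104, 0.994, -0.04], [0.936, 0.112, 0.333], [0.336, -0.003, -0.942]]
ft_force: [-0.8, -2.8, 5.2]
gripper_width: 0.256
```

```bash
python3 - <<'E'
from plan import *
for c in ['scene','wrist']:
    i=viewer.camera_info(c);im=viewer.capture(c); cv2.imwrite(f'pics/{c}9.png',im[:,:,::-1]); np.save(f'{c}9.npy',i,allow_pickle=True)
im=cv2.imread('pics/scene9.png'); cv2.imwrite('pics/scene9c.png',cv2.resize(im[180:330,170:390],None,fx=3.5,fy=3.5,interpolation=cv2.INTER_CUBIC))
s=bot.sense(); print(s['t'],s['eef_pos'],s['eef_rot'],s['ft_force'],s['ft_torque'])
delta(s['eef_pos'],s['eef_rot'],*lever(.345,.05,press=.001))
i=np.load('wrist9.npy',allow_pickle=True).item();print(proj(i,np.r_[fw(.016,-.159),.062]))
E
```

```text
13.1 [ 0.6011 -0.2706  0.0115] [[-0.1044  0.9937 -0.0402]
 [ 0.9364  0.1118  0.3327]
 [ 0.3351 -0.0029 -0.9422]] [ 0.0742 -4.708   4.6043] [-0.597   0.0837  0.1098]
turn units [ 0.036  -0.0255 -0.0016] shift units [-0.0293  0.0328 -0.0111] target [ 0.6005 -0.27    0.0113]
[142.8285 328.6865]
```

View pics/scene9c.png

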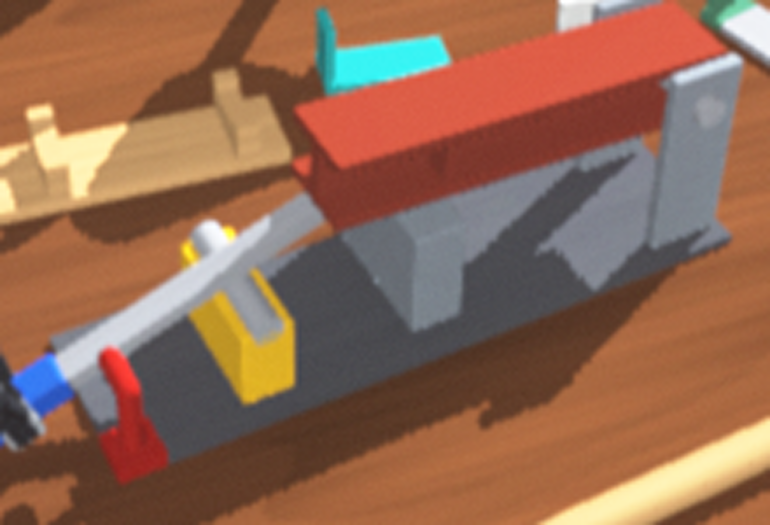

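View pics/wrist9.png

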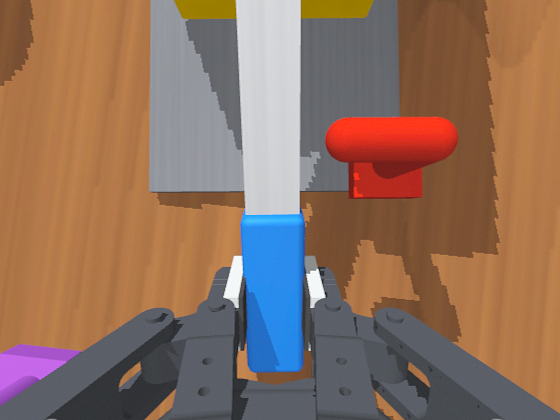

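```bash
python3 - <<'E'
from plan import *
s=bot.sense(); p=np.array(s['eef_pos']);R=np.array(s['eef_rot'])
c=p+R@OFF; nose=c+R@[.126,0,0]; print('c',wf(c),c[2],'nose',wf(nose),nose[2])
q=c-R@[.040,0,0]; print('at keeper',wf(q),q[2])
D=Ro.from_rotvec([0,0,.155]).as_matrix()
p1=nose+D@(p-nose); delta(p,R,p1,D@R)
q1=nose+D@(q-nose); print(wf(q1))
E
```

```text
c [-0.0024 -0.1227] 0.05820877644024913 nose [-0.001 -0.004] 0.10043029523817254
at keeper [-0.0028 -0.1604] 0.04480511967900361
turn units [-0.   -0.    1.55] shift units [1.5488 0.3006 0.    ] target [ 0.6321 -0.2646  0.0115]
[ 0.0214 -0.1588]
```

>>> servo_tool(commands="0 0 0.26 0.258 0.03 0 1;0 0 0.26 0.258 0.04 0 1;0 0 0.26 0.258 0.05 0 1;0 0 0.26 0.258 0.05 0 1;0 0 0.26 0.258 0.06 0 1;0 0 0.25 0.258 0.07 0 1;0 0 0 0 0 0 1;0 0 0 0 0 0 1")

```text
t: 13.77
eef_pos: [0.6308, -0.2653, 0.0111]
eef_rot: [[-0.25, 0.964, -0.095], [0.909, 0.267, 0.321], [0.335, -0.006, -0.942]]
ft_force: [-5.4, -6.5, 6.0]
gripper_width: 0.259
```

```bash
python3 - <<'E'
from plan import *
for c in ['scene','wrist']:
    i=viewer.camera_info(c);im=viewer.capture(c); cv2.imwrite(f'pics/{c}10.png',im[:,:,::-1]); np.save(f'{c}10.npy',i,allow_pickle=True)
im=cv2.imread('pics/scene10.png'); cv2.imwrite('pics/scene10c.png',cv2.resize(im[180:330,170:390],None,fx=3.5,fy=3.5,interpolation=cv2.INTER_CUBIC))
s=bot.sense(); print(s['t'],s['eef_pos'],s['eef_rot'],s['ft_force'],s['ft_torque'])
E
```

```text
13.8667 [ 0.6308 -0.2653  0.0112] [[-0.2496  0.9637 -0.0944]
 [ 0.9087  0.2668  0.321 ]
 [ 0.3345 -0.0057 -0.9424]] [-4.993  -6.9912  5.5681] [-0.9344  0.1884  2.0762]
```

View pics/scene10c.png

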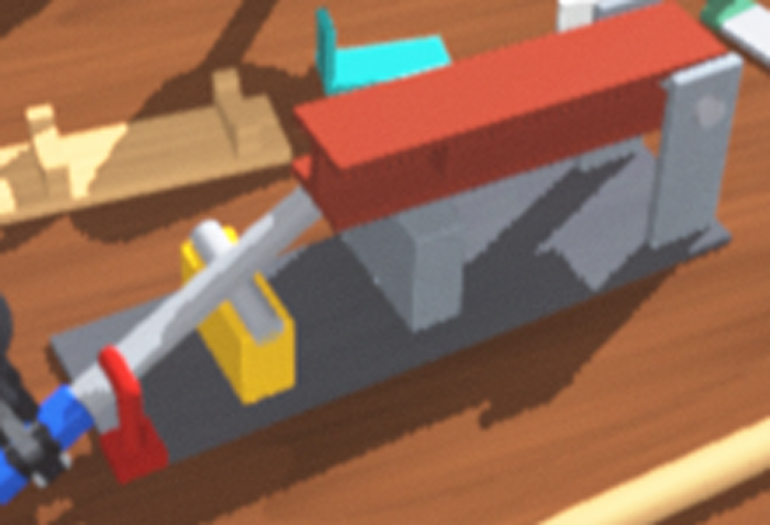

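View pics/wrist10.png

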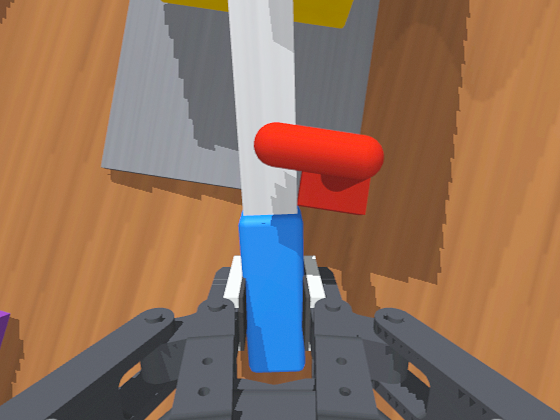

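>>> servo_tool(commands="-0.1 -0.028 0 0 -0.02 0.075 1;-0.1 -0.028 0 0 -0.02 0.075 1;-0.1 -0.028 0 0 -0.02 0.075 1;-0.1 -0.028 0 0 -0.02 0.075 1;0 0 0 0 0 0 1;0 0 0 0 0 0 1")

```text
t: 14.37
eef_pos: [0.6304, -0.2681, 0.0173]
eef_rot: [[-0.252, 0.964, -0.084], [0.922, 0.265, 0.281], [0.294, -0.006, -0.956]]
ft_force: [-5.5, -8.9, 4.4]
gripper_width: 0.256
```

```bash
python3 - <<'E'
from plan import *
s=bot.sense(); print(s['t'],s['eef_pos'],s['eef_rot'],s['ft_force'],s['ft_torque'])
E
```

```text
14.3667 [ 0.6304 -0.2681  0.0173] [[-0.2517  0.9642 -0.0835]
 [ 0.9222  0.2652  0.2815]
 [ 0.2935 -0.0062 -0.9559]] [-5.4582 -8.926   4.4422] [-1.5909  0.5771  1.6632]
```

>>> servo_tool(commands="-0.07 -0.02 0 -0.05 -0.05 0.06 1;0 0 0 0 0 0 1;0 0 0 0 0 0 1")

```text
t: 14.62
eef_pos: [0.63, -0.2687, 0.0185]
eef_rot: [[-0.252, 0.964, -0.081], [0.924, 0.265, 0.275], [0.287, -0.005, -0.958]]
ft_force: [-3.4, -8.3, 2.8]
gripper_width: 0.253
```

```bash
python3 - <<'E'
from plan import *
s=bot.sense(); print(s['t'],s['eef_pos'],s['eef_rot'],s['ft_force'],s['ft_torque'])
E
```

```text
14.6167 [ 0.63   -0.2687  0.0185] [[-0.2523  0.9643 -0.0808]
 [ 0.9241  0.2648  0.2754]
 [ 0.2869 -0.0052 -0.9579]] [-3.3678 -8.2701  2.8269] [-1.4683  0.3404  1.2058]
```

>>> servo_tool(commands="-0.05 -0.014 0 -0.03 -0.06 0.04 1;0 0 0 0 0 0 1;0 0 0 0 0 0 0.7;0 0 0 0 0 0 0.65;0 0 0 0 0 0 0.6;0 0 0 0 0 0 0.4;0 0 0 0 0 0 0.2;0 0 0 0 0 0 0;0 0 0 0 0 0 0;0 0 0 0 0 0 0")

```text
t: 15.45
eef_pos: [0.6301, -0.2663, 0.0187]
eef_rot: [[-0.253, 0.964, -0.08], [0.924, 0.265, 0.276], [0.288, -0.004, -0.958]]
ft_force: [-0.4, 0.5, -0.0]
gripper_width: 1.001
```

```bash
python3 - <<'E'
from plan import *
for c in ['scene','wrist']:
    i=viewer.camera_info(c);im=viewer.capture(c); cv2.imwrite(f'pics/{c}11.png',im[:,:,::-1]); np.save(f'{c}11.npy',i,allow_pickle=True)
im=cv2.imread('pics/scene11.png'); cv2.imwrite('pics/scene11c.png',cv2.resize(im[180:330,170:390],None,fx=3.5,fy=3.5,interpolation=cv2.INTER_CUBIC))
s=bot.sense(); print(s['t'],s['q'],s['eef_pos'],s['eef_rot'],s['ft_force'],s['gripper_width'])
E
```

```text
15.55 [ 0.3086  0.9295  0.2702  1.4076 -0.4803  1.0906  1.0452] [ 0.6301 -0.2663  0.0187] [[-0.2525  0.9643 -0.0797]
 [ 0.9239  0.2648  0.2764]
 [ 0.2876 -0.0038 -0.9577]] [-0.4406 -0.832  -0.4316] 0.998092810265457
```

View pics/scene11c.png

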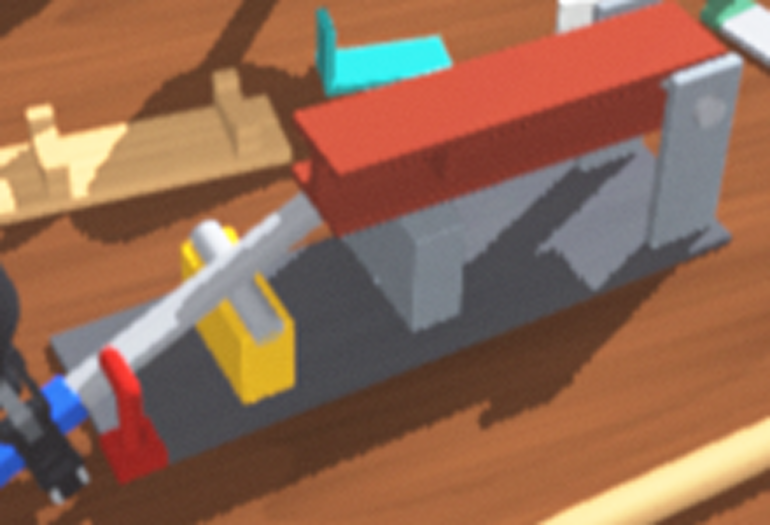

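View pics/wrist11.png

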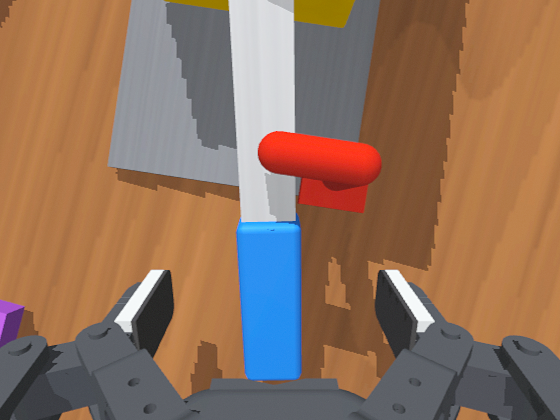

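>>> servo_tool(commands="0 0 0 0.04 -0.14 0.48 0;0 0 0 0.08 -0.27 0.95 0;0 0 0 0.08 -0.27 0.95 0;0 0 0 0.08 -0.27 0.95 0;0 0 0 0.08 -0.27 0.95 0;-0.4 -0.11 0 0.08 -0.1 1 0;-0.4 -0.11 0 0 0 1 0;-0.4 -0.11 0 0 0 1 0;-0.4 -0.11 0 0 0 1 0;-0.4 -0.11 0 0 0 1 0;-0.4 -0.11 0 0 0 1 0;-0.4 -0.11 0 0 0 1 0")

```text
t: 16.55
eef_pos: [0.6388, -0.293, 0.2464]
eef_rot: [[-0.263, 0.965, -0.002], [0.965, 0.263, -0.002], [-0.001, -0.003, -1.0]]
ft_force: [0.5, -0.4, -0.5]
gripper_width: 1.001
```

```bash
python3 - <<'E'
from plan import *
for c in ['scene','wrist']:
    i=viewer.camera_info(c);im=viewer.capture(c); cv2.imwrite(f'pics/{c}12.png',im[:,:,::-1]); np.save(f'{c}12.npy',i,allow_pickle=True)
s=bot.sense(); print(s['t'],s['q'],s['eef_pos'],s['eef_rot'],s['ft_force'],s['gripper_width'])
E
```

```text
16.65 [ 0.1276  0.6447  0.4445  1.3358 -0.2778  1.218   0.8572] [ 0.6406 -0.2922  0.2494] [[-0.2656  0.9641  0.0031]
 [ 0.9641  0.2656 -0.0029]
 [-0.0037  0.0022 -1.    ]] [-0.2361 -0.3625 -0.0086] 1.0031564073520014
```

View pics/wrist12.png

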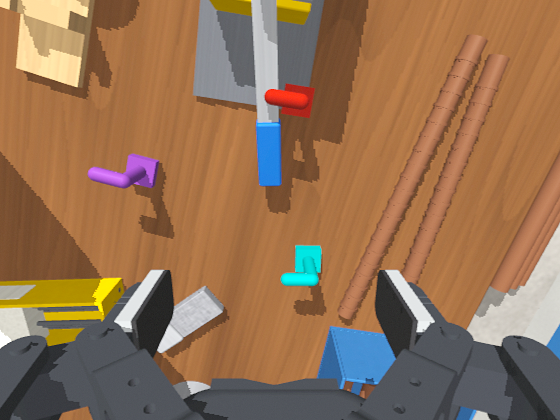

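View pics/scene12.png

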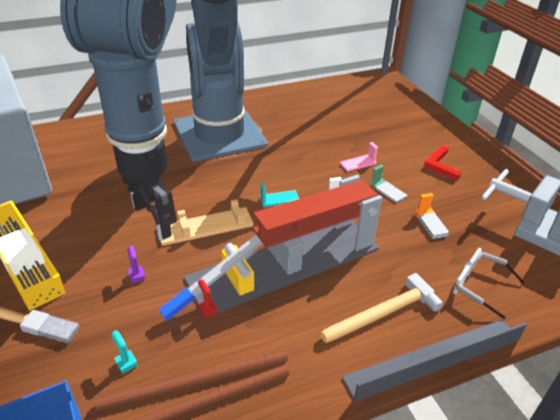

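>>> servo_tool(commands="0 0 0.52 -0.4 1 0.1 0;0 0 0.52 -0.4 1 0.1 0;0 0 0.52 -0.4 1 0.1 0;0 0 0.52 -0.4 1 0.1 0;0 0 0.52 -0.4 1 0 0;0 0 0.52 -0.4 1 0 0;0 0 0.52 -0.4 1 0 0;0 0 0.52 -0.4 1 0 0;0 0 0.52 -0.4 1 0 0;0 0 0.52 -0.4 1 0 0;0 0 0.52 -0.4 1 0 0;0 0 0.52 -0.4 1 0 0")

```text
t: 17.65
eef_pos: [0.5422, -0.0522, 0.2525]
eef_rot: [[-0.779, 0.627, -0.004], [0.627, 0.779, -0.002], [0.002, -0.004, -1.0]]
ft_force: [0.1, 0.5, -0.4]
gripper_width: 1.0
```

>>> servo_tool(commands="0 0 0.52 -0.4 1 0 0;0 0 0.52 -0.4 1 0 0;0 0 0.52 -0.4 1 0 0;0 0 0.52 -0.4 1 0 0;0 0 0.52 -0.4 1 0 0;0 0 0.52 -0.4 1 0 0;0 0 0.52 -0.4 1 0 0;0 0 0.52 -0.4 1 0 0;0 0 0.52 -0.4 1 0 0;0 0 0.52 -0.4 1 0 0;0 0 0.52 -0.4 1 0 0;0 0 0.52 -0.4 1 0 0")

```text
t: 18.65
eef_pos: [0.4464, 0.1877, 0.2525]
eef_rot: [[-0.999, 0.054, -0.002], [0.054, 0.999, -0.004], [0.002, -0.004, -1.0]]
ft_force: [-0.2, -0.0, 0.2]
gripper_width: 0.998
```

>>> servo_tool(commands="0 0 0.52 -0.4 1 0 0;0 0 0.52 -0.4 1 0 0;0 0 0.52 -0.4 1 0 0;0 0 0.52 -0.4 1 0 0;0 0 0.52 -0.4 1 0 0;0 0 0.52 -0.4 1 0 0;0 0 0 0 0 0 0;0 0 0 0 0 0 0")

```text
t: 19.32
eef_pos: [0.3985, 0.3078, 0.2523]
eef_rot: [[-0.967, -0.254, -0.001], [-0.254, 0.967, -0.004], [0.002, -0.004, -1.0]]
ft_force: [0.4, -0.7, -0.3]
gripper_width: 1.005
```

```bash
python3 - <<'E'
from plan import *
for c in ['wrist']:
    i=viewer.camera_info(c);im=viewer.capture(c); cv2.imwrite(f'pics/{c}13.png',im[:,:,::-1]); np.save(f'{c}13.npy',i,allow_pickle=True)
s=bot.sense(); print(s['t'],s['q'],s['eef_pos'],s['eef_rot'],s['ft_force'],s['gripper_width'])
for n,z in [('shim_green_mid',.004),('shim_green_tab',.03)]:
    for k in spot_point('wrist',n): print(n,np.round(k['at'],1),round(k['confidence'],2),onz(i,k['at'],z)[:2])
E
```

```text
19.3667 [-0.7125  0.3022 -0.0506  1.8461  0.0212  0.9974  1.0535] [0.3991 0.3067 0.2523] [[-0.9676 -0.2524 -0.0007]
 [-0.2524  0.9676 -0.0045]
 [ 0.0018 -0.0041 -1.    ]] [ 0.3079 -0.5116  0.5088] 1.001213628843462
shim_green_mid [69.7 50.1] 0.69 [0.3576 0.0517]
shim_green_mid [193.4 289.8] 0.67 [0.423  0.3318]
shim_green_mid [ 71.6 313. ] 0.57 [0.2891 0.3199]
shim_green_mid [309.9  82. ] 0.56 [0.6436 0.112 ]
shim_green_tab [ 78.1 360.1] 0.74 [0.2855 0.3645]
shim_green_tab [161.2 291.9] 0.62 [0.382  0.3217]
```

View pics/wrist13.png

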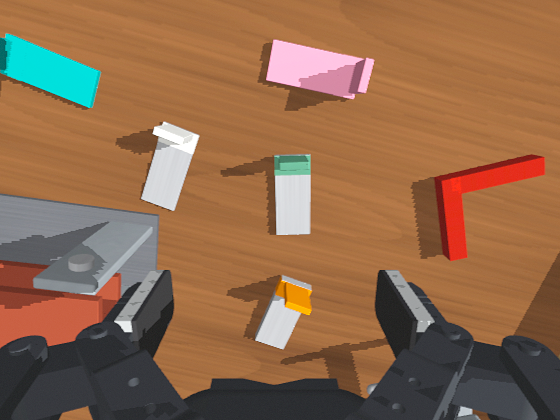

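```bash
python3 - <<'E'
import cv2
im=cv2.imread('pics/wrist13.png'); cv2.imwrite('pics/wrist13c.png',cv2.resize(im[140:250,240:350],None,fx=6,fy=5.4,interpolation=cv2.INTER_CUBIC))
E
```

```text
(no output)
```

View pics/wrist13c.png

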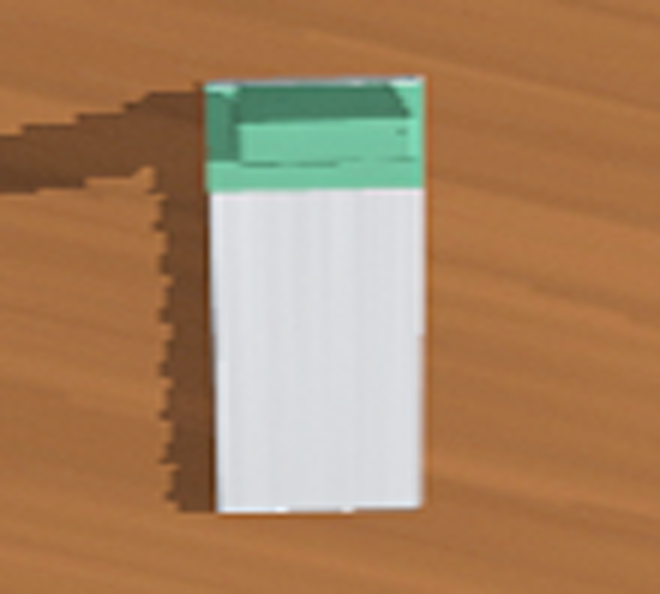

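```bash
python3 - <<'E'
from plan import *
i=np.load('wrist13.npy',allow_pickle=True).item()
c=lambda x,y:np.array([140+y/5.4,240+x/6])
h=.0475
obs=[(i,c(205,83),[-h,-.02,.008]),(i,c(424,78),[-h,.02,.008]),(i,c(425,508),[h,.02,.008]),(i,c(217,513),[h,-.02,.008]),
(i,c(238,122),[-h,-.015,.053]),(i,c(410,116),[-h,.015,.053]),(i,c(415,158),[-.0395,.015,.053]),(i,c(242,163),[-.0395,-.015,.053])]
v,r=fit(obs,[.42,.33,.26]); print(v,r)
t=v[:2]-.0435*np.array([np.cos(v[2]),np.sin(v[2])]); print('tab',t)
s=bot.sense();R=np.array(s['eef_rot']); print('tool y ang',np.arctan2(R[1,1],R[0,1])-np.pi/2)
print((np.r_[t,0.13]-s['eef_pos'])/.02)
E
```

```text
[0.4241 0.3357 0.2878] [[ 0.1272  0.2314]
 [-0.0219 -0.3843]
 [-0.2334 -0.5769]
 [-0.2632  0.6423]
 [-0.1664 -0.4025]
 [ 0.0467  1.1937]
 [ 0.2322  0.363 ]
 [ 0.1886 -0.8593]]
tab [0.3824 0.3233]
tool y ang 0.2536285676759935
[-0.8523  0.868  -6.1164]
```

>>> servo_tool(commands="0 0 0.15 -0.4 0.4 -0.8 0;0 0 0.15 -0.4 0.4 -0.9 0;0 0 0 -0.03 0.03 -1 0;0 0 0 0 0 -1 0;0 0 0 0 0 -1 0;0 0 0 0 0 -1 0;0 0 0 0 0 -1 0;0 0 0 0 0 -1 0;0 0 0 0 0 -1 0;0 0 0 0 0 -1 0;0 0 0 0 0 0 0;0 0 0 0 0 0 0")

```text
t: 20.47
eef_pos: [0.3824, 0.3227, 0.058]
eef_rot: [[-0.96, -0.281, -0.002], [-0.281, 0.96, -0.006], [0.003, -0.005, -1.0]]
ft_force: [-1.6, -0.4, 0.3]
gripper_width: 1.002
```

```bash
python3 - <<'E'
from plan import *
for c in ['wrist']:
    i=viewer.camera_info(c);im=viewer.capture(c); cv2.imwrite(f'pics/{c}14.png',im[:,:,::-1]); np.save(f'{c}14.npy',i,allow_pickle=True)
s=bot.sense(); print(s['t'],s['q'],s['eef_pos'],s['eef_rot'],s['ft_force'],s['gripper_width'])
E
```

```text
20.5167 [-0.7597  0.5611 -0.0546  2.08    0.0658  0.5053  0.9919] [0.3828 0.3233 0.0588] [[-0.9597 -0.2809 -0.0002]
 [-0.2809  0.9597 -0.0043]
 [ 0.0014 -0.004  -1.    ]] [ 0.6396 -0.2275  1.15  ] 1.0005049910884076
```

View pics/wrist14.png

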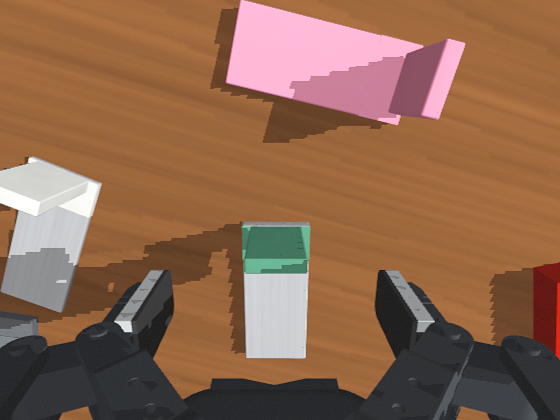

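>>> servo_tool(commands="0 0 0 0 0 -0.85 0;0 0 0 0 0 -0.85 0;0 0 0 0 0 0 0;0 0 0 0 0 0 0.4;0 0 0 0 0 0 0.7;0 0 0 0 0 0 1;0 0 0 0 0 0 1;0 0 0 0 0 0 1;0 0 0 0 0 0 1;0 0 0 0 0 0 1;0 0 0 0 0 0 1", newtons=80)

```text
t: 21.43
eef_pos: [0.3827, 0.3241, 0.0254]
eef_rot: [[-0.959, -0.282, 0.001], [-0.282, 0.959, -0.003], [-0.0, -0.003, -1.0]]
ft_force: [-0.9, -1.7, 11.2]
gripper_width: 0.325
```

>>> servo_tool(commands="0 0 0 0 0 0.3 1;0 0 0 0 0 0.6 1;0 0 0 0 0 1 1;0 0 0 0 0 1 1;0 0 0 0 0 1 1;0 0 0 0 0 1 1;0 0 0 0 0 1 1;0 0 0 0 0 1 1;0 0 0 0 0 0.8 1;0 0 0 0 0 0 1;0 0 0 0 0 0 1")

```text
t: 22.35
eef_pos: [0.3823, 0.3239, 0.1789]
eef_rot: [[-0.959, -0.282, 0.001], [-0.282, 0.959, -0.003], [0.0, -0.003, -1.0]]
ft_force: [0.7, 0.3, -3.3]
gripper_width: 0.33
```

```bash
python3 - <<'E'
from plan import *
for c in ['wrist','scene']:
    i=viewer.camera_info(c);im=viewer.capture(c); cv2.imwrite(f'pics/{c}15.png',im[:,:,::-1]); np.save(f'{c}15.npy',i,allow_pickle=True)
s=bot.sense(); print(s['t'],s['q'],s['eef_pos'],s['eef_rot'],s['ft_force'],s['gripper_width'])
im=cv2.imread('pics/scene15.png'); cv2.imwrite('pics/scene15c.png',cv2.resize(im[80:280,180:460],None,fx=2.8,fy=2.8,interpolation=cv2.INTER_CUBIC))
E
```

```text
22.45 [-0.7485  0.3825 -0.0687  1.9585  0.0388  0.8063  1.0177] [0.3817 0.3233 0.1775] [[-0.9593 -0.2823 -0.0014]
 [-0.2823  0.9593 -0.0049]
 [ 0.0027 -0.0043 -1.    ]] [ 0.4769 -0.656  -2.616 ] 0.33361188775624584
```

View pics/wrist15.png

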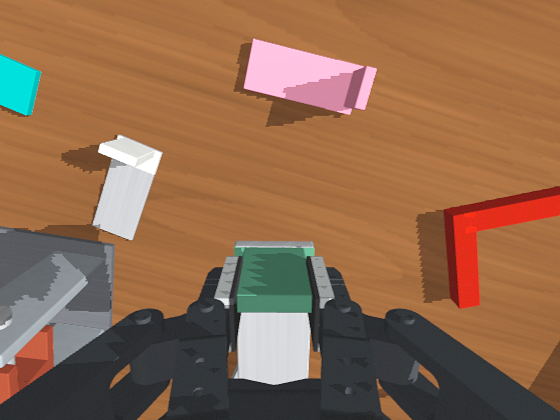

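View pics/scene15c.png

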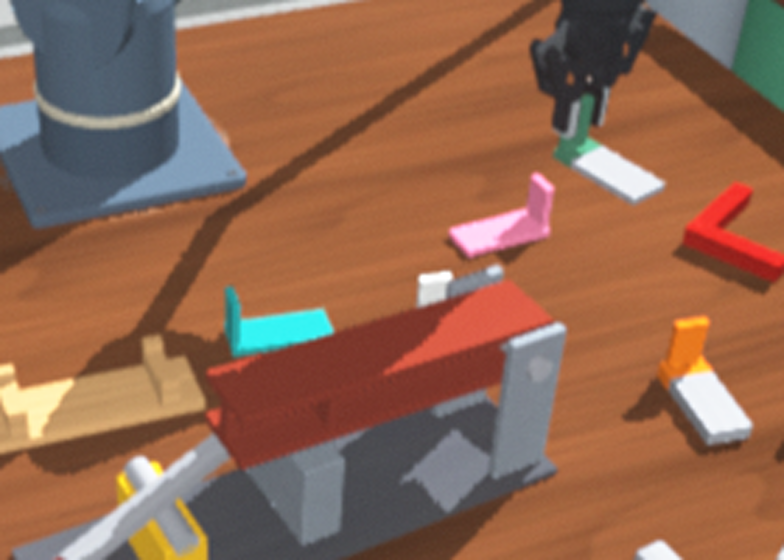

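```bash
python3 - <<'E'
from plan import *
i=np.load('scene15.npy',allow_pickle=True).item()
c=np.array([.4241,.3357]); yaw=.2878; z0=.1775-.0245
x=np.array([np.cos(yaw),np.sin(yaw)]);y=np.array([-x[1],x[0]])
for n,l in dict(toe_yp=[.0475,.02,.008],toe_yn=[.0475,-.02,.008],rear_yn=[-.0475,-.02,.008],tabtop=[-.0435,0,.053]).items():
    print(n,proj(i,np.r_[c+x*l[0]+y*l[1],z0+l[2]]))
im=cv2.imread('pics/scene15.png'); cv2.imwrite('pics/scene15d.png',cv2.resize(im[100:160,365:430],None,fx=9,fy=9,interpolation=cv2.INTER_CUBIC))
E
```

```text
toe_yp [144.6691 418.2856]
toe_yn [150.1465 407.2191]
rear_yn [133.0495 377.9159]
tabtop [115.3695 387.3647]
```

View pics/scene15d.png

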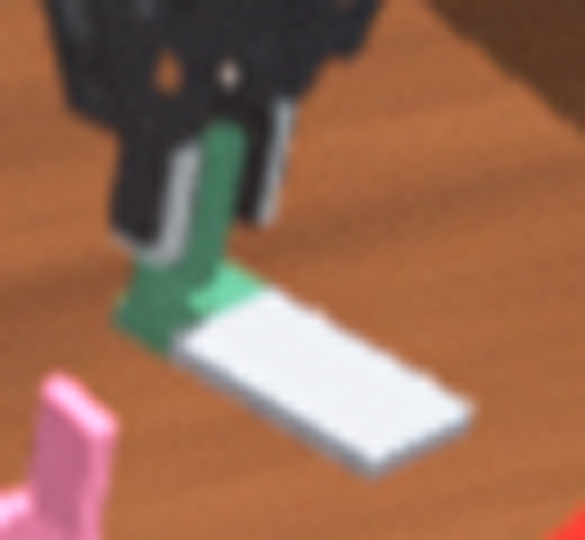

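```bash
cat >> plan.py <<'E'
def shimtool(mx,my,z_under,yaw=FY):
    x=np.array([np.cos(yaw),np.sin(yaw)]); p=fw(mx,my)-.0435*x
    R=np.array([[-x[0],-x[1],0],[-x[1],x[0],0],[0,0,-1.]])
    return np.r_[p,z_under+.0245],R
E
python3 - <<'E'
from plan import *
s=bot.sense()
a=shimtool(-.092,.0475,.145);delta(s['eef_pos'],s['eef_rot'],*a)
b=shimtool(-.092,.0475,.088);delta(*a,*b)
c=shimtool(-.018,.0475,.087);delta(*b,*c)
E
```

```text
turn units [ 0.0478 -0.0176 -1.6361] shift units [  2.8191 -17.8437  -0.3984] target [ 0.4381 -0.0335  0.1695]
turn units [0. 0. 0.] shift units [ 0.    0.   -2.85] target [ 0.4381 -0.0335  0.1125]
turn units [0. 0. 0.] shift units [ 3.6722  0.4525 -0.05  ] target [ 0.5116 -0.0245  0.1115]
```

>>> servo_tool(commands="0 0 -0.09 0.155 -0.99 0 1;0 0 -0.09 0.155 -0.99 0 1;0 0 -0.09 0.155 -0.99 0 1;0 0 -0.09 0.155 -0.99 0 1;0 0 -0.09 0.155 -0.99 0 1;0 0 -0.09 0.155 -0.99 0 1;0 0 -0.09 0.155 -0.99 0 1;0 0 -0.09 0.155 -0.99 0 1;0 0 -0.09 0.155 -0.99 0 1;0 0 -0.09 0.155 -0.99 0 1;0 0 -0.09 0.155 -0.99 0 1;0 0 -0.09 0.155 -0.99 0 1")

```text
t: 23.45
eef_pos: [0.4188, 0.0851, 0.1772]
eef_rot: [[-0.984, -0.177, -0.003], [-0.177, 0.984, -0.005], [0.004, -0.004, -1.0]]
ft_force: [0.7, 0.8, -2.4]
gripper_width: 0.332
```

>>> servo_tool(commands="0 0 -0.09 0.155 -0.99 0 1;0 0 -0.09 0.155 -0.99 0 1;0 0 -0.09 0.155 -0.99 0 1;0 0 -0.09 0.155 -0.99 0 1;0 0 -0.09 0.155 -0.99 0 1;0 0 -0.09 0.155 -0.99 -0.4 1;0 0 0 0 0 0 1;0 0 0 0 0 0 1")

```text
t: 24.12
eef_pos: [0.4371, -0.0335, 0.169]
eef_rot: [[-0.993, -0.122, -0.004], [-0.122, 0.993, -0.004], [0.004, -0.004, -1.0]]
ft_force: [0.3, -0.0, -4.0]
gripper_width: 0.326
```

```bash
python3 - <<'E'
from plan import *
for c in ['wrist','scene']:
    i=viewer.camera_info(c);im=viewer.capture(c); cv2.imwrite(f'pics/{c}16.png',im[:,:,::-1]); np.save(f'{c}16.npy',i,allow_pickle=True)
s=bot.sense(); print(s['t'],s['q'],s['eef_pos'],s['eef_rot'],s['ft_force'],s['gripper_width'])
delta(s['eef_pos'],s['eef_rot'],*shimtool(-.092,.0475,.088))
im=cv2.imread('pics/scene16.png'); cv2.imwrite('pics/scene16c.png',cv2.resize(im[120:320,150:430],None,fx=2.8,fy=2.8,interpolation=cv2.INTER_CUBIC))
E
```

```text
24.2167 [-0.0845  0.3122  0.062   2.1148 -0.0238  0.7179  1.6881] [ 0.4376 -0.0319  0.1697] [[-0.9922 -0.1244 -0.0025]
 [-0.1244  0.9922 -0.0034]
 [ 0.0029 -0.0031 -1.    ]] [ 0.2632 -0.2801 -2.6251] 0.32656295967098886
turn units [ 0.0342 -0.0251 -0.0213] shift units [ 0.0272 -0.082  -2.8594] target [ 0.4381 -0.0335  0.1125]
```

View pics/wrist16.png

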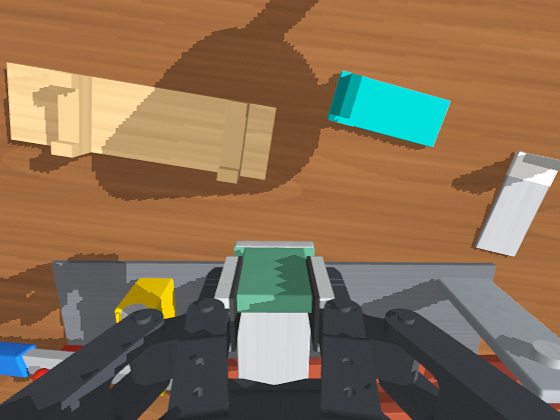

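View pics/scene16c.png

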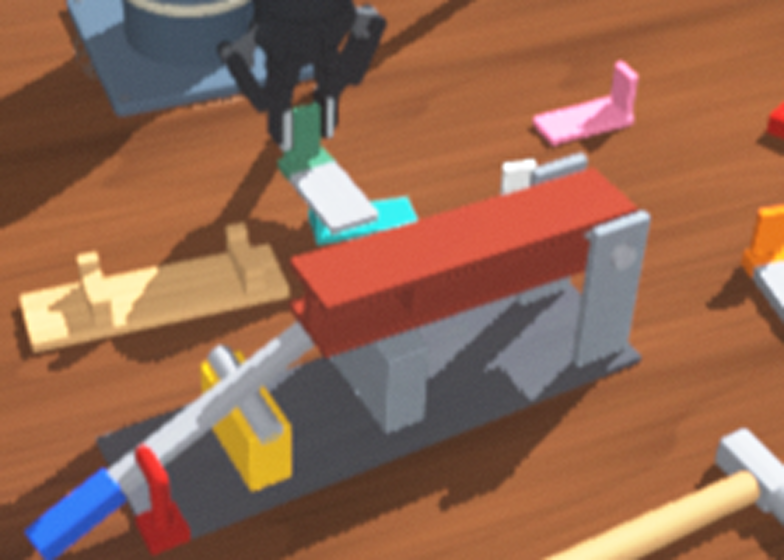

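>>> servo_tool(commands="0 0 0 0 -0.05 -0.7 1;0 0 0 0 0 -0.7 1;0 0 0 0 0 -0.7 1;0 0 0 0 0 -0.7 1;0 0 0 0 0 0 1;0 0 0 0 0 0 1")

```text
t: 24.72
eef_pos: [0.4376, -0.0327, 0.114]
eef_rot: [[-0.992, -0.125, -0.003], [-0.125, 0.992, -0.003], [0.003, -0.003, -1.0]]
ft_force: [0.2, 0.9, -3.0]
gripper_width: 0.33
```

```bash
python3 - <<'E'
from plan import *
for c in ['wrist','scene']:
    i=viewer.camera_info(c);im=viewer.capture(c); cv2.imwrite(f'pics/{c}17.png',im[:,:,::-1]); np.save(f'{c}17.npy',i,allow_pickle=True)
s=bot.sense(); print(s['t'],s['q'],s['eef_pos'],s['ft_force'],s['gripper_width'])
delta(s['eef_pos'],s['eef_rot'],*shimtool(-.092,.0475,.088))
im=cv2.imread('pics/scene17.png'); cv2.imwrite('pics/scene17c.png',cv2.resize(im[150:290,230:400],None,fx=4,fy=4,interpolation=cv2.INTER_CUBIC))
E
```

```text
24.8167 [-0.073   0.4021  0.0526  2.1815 -0.0321  0.5591  1.6984] [ 0.4384 -0.033   0.1149] [-0.7926  0.6768 -3.4544] 0.3277301490163526
turn units [ 0.0353 -0.0026 -0.024 ] shift units [-0.017  -0.0256 -0.1206] target [ 0.4381 -0.0335  0.1125]
```

View pics/wrist17.png

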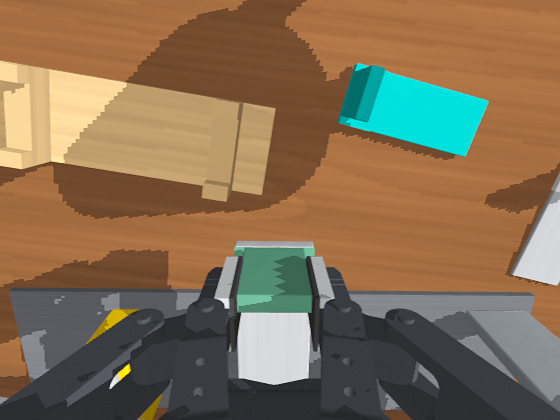

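View pics/scene17c.png

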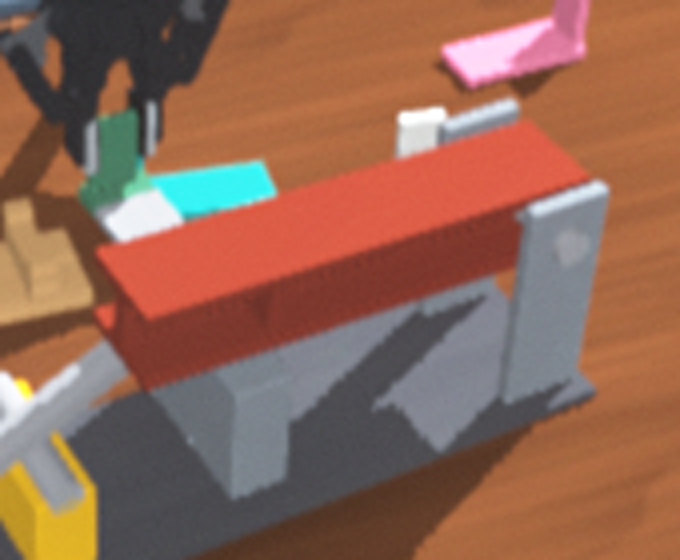

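>>> servo_tool(commands="0 0 0 0 0 -0.13 1;0 0 0 0.4 0.05 0 1;0 0 0 0.4 0.05 0 1;0 0 0 0.4 0.05 0 1;0 0 0 0.4 0.05 0 1;0 0 0 0 0 0 1")

```text
t: 25.32
eef_pos: [0.4727, -0.0291, 0.1119]
eef_rot: [[-0.992, -0.124, 0.001], [-0.124, 0.992, -0.003], [-0.001, -0.004, -1.0]]
ft_force: [-0.4, -0.1, -3.0]
gripper_width: 0.333
```

>>> servo_tool(commands="0 0 0 0.4 0.05 0 1;0 0 0 0.4 0.05 0 1;0 0 0 0.4 0.05 0 1;0 0 0 0.4 0.05 0 1;0 0 0 0.4 0.05 0 1;0 0 0 0 0 0 1;0 0 0 0 0 0 1")

```text
t: 25.9
eef_pos: [0.5104, -0.0244, 0.1115]
eef_rot: [[-0.992, -0.124, -0.001], [-0.124, 0.992, -0.004], [0.002, -0.004, -1.0]]
ft_force: [-0.2, -0.1, -3.3]
gripper_width: 0.331
```

```bash
python3 - <<'E'
from plan import *
for c in ['wrist','scene']:
    i=viewer.camera_info(c);im=viewer.capture(c); cv2.imwrite(f'pics/{c}18.png',im[:,:,::-1]); np.save(f'{c}18.npy',i,allow_pickle=True)
s=bot.sense(); print(s['t'],s['q'],s['eef_pos'],s['ft_force'],s['gripper_width'])
delta(s['eef_pos'],s['eef_rot'],*shimtool(-.018,.0475,.085))
im=cv2.imread('pics/scene18.png'); cv2.imwrite('pics/scene18c.png',cv2.resize(im[150:290,230:400],None,fx=4,fy=4,interpolation=cv2.INTER_CUBIC))
E
```

```text
26.0 [-0.0838  0.4872  0.0541  2.015  -0.0361  0.6421  1.6877] [ 0.5096 -0.0246  0.1116] [ 0.3372 -0.081  -3.3515] 0.3341886347236294
turn units [ 0.0379 -0.0169 -0.0141] shift units [ 0.1001  0.0085 -0.1036] target [ 0.5116 -0.0245  0.1095]
```

View pics/wrist18.png

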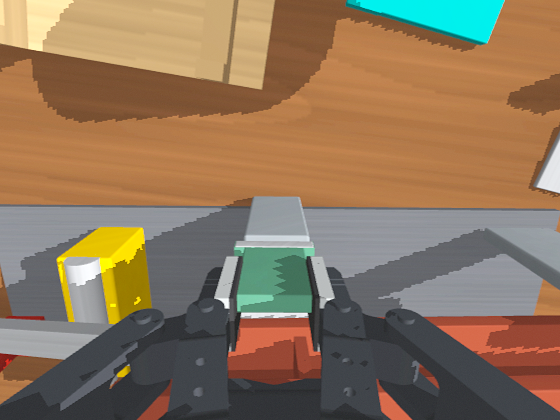

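View pics/scene18c.png

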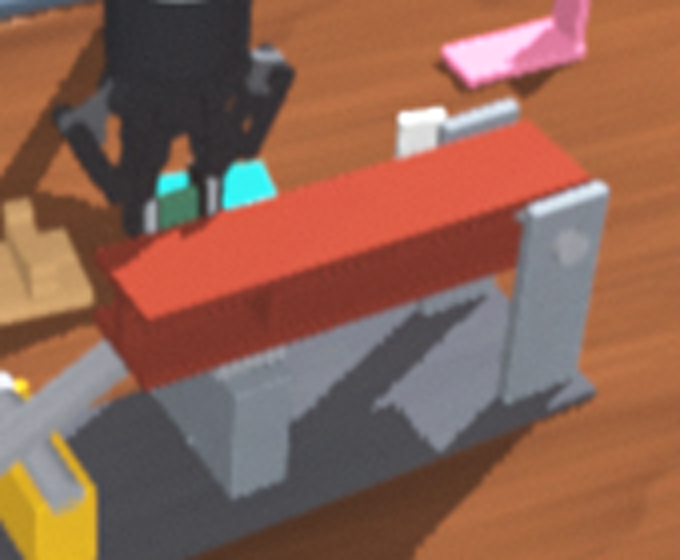

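>>> servo_tool(commands="0 0 0 0.08 0.01 0 1;0 0 0 0 0 -0.06 1;0 0 0 0 0 -0.06 1;0 0 0 0 0 0 1;0 0 0 0 0 0 1")

```text
t: 26.42
eef_pos: [0.5117, -0.0245, 0.1104]
eef_rot: [[-0.992, -0.123, 0.0], [-0.123, 0.992, -0.004], [0.0, -0.004, -1.0]]
ft_force: [-4.5, -0.1, 12.2]
gripper_width: 0.333
```

```bash
python3 - <<'E'
from plan import *
s=bot.sense(); print(s['t'],s['eef_pos'],s['ft_force'],s['ft_torque'],s['gripper_width'])
E
```

```text
26.4167 [ 0.5117 -0.0245  0.1104] [-4.5099 -0.0571 12.2061] [0.1915 0.8402 0.0014] 0.3329236972368426
```

>>> servo_tool(commands="0 0 0 0 0 0.03 1;0 0 0 0 0 0 0.6;0 0 0 0 0 0 0.5;0 0 0 0 0 0 0.3;0 0 0 0 0 0 0;0 0 0 0 0 0 0;0 0 0 0 0 0 0;0 0 0 0 0 0 0")

```text
t: 27.08
eef_pos: [0.5117, -0.0243, 0.1099]
eef_rot: [[-0.992, -0.124, -0.001], [-0.124, 0.992, -0.004], [0.001, -0.004, -1.0]]
ft_force: [0.1, 0.0, 0.9]
gripper_width: 1.001
```

>>> servo_tool(commands="0 0 0 0 0 0.6 0;0 0 0 -0.1 0 1 0;0 0 0 -0.1 0 1 0;0 0 0 -0.1 0 1 0;0 0 0 -0.1 0 1 0;0 0 0 -0.1 0 1 0;0 0 0 0 0 1 0;0 0 0 0 0 1 0;0 0 0 0 0 0 0")

```text
t: 27.83
eef_pos: [0.5033, -0.0244, 0.2655]
eef_rot: [[-0.992, -0.123, 0.005], [-0.123, 0.992, -0.003], [-0.004, -0.004, -1.0]]
ft_force: [0.3, 0.1, -0.4]
gripper_width: 1.002
```

```bash
python3 - <<'E'
from plan import *
for c in ['wrist','scene']:
    i=viewer.camera_info(c);im=viewer.capture(c); cv2.imwrite(f'pics/{c}19.png',im[:,:,::-1]); np.save(f'{c}19.npy',i,allow_pickle=True)
s=bot.sense(); print(s['t'],s['q'],s['eef_pos'],s['eef_rot'],s['ft_force'],s['gripper_width'])
im=cv2.imread('pics/scene19.png'); cv2.imwrite('pics/scene19c.png',cv2.resize(im[150:290,230:400],None,fx=4,fy=4,interpolation=cv2.INTER_CUBIC))
E
```

```text
27.9333 [-0.104   0.2898  0.0749  1.8382 -0.021   1.0139  1.6737] [ 0.502  -0.0243  0.2624] [[-0.9923 -0.1238  0.0007]
 [-0.1238  0.9923 -0.0036]
 [-0.0002 -0.0036 -1.    ]] [-0.8707 -0.6596 -1.036 ] 1.0021164596505847
```

View pics/wrist19.png

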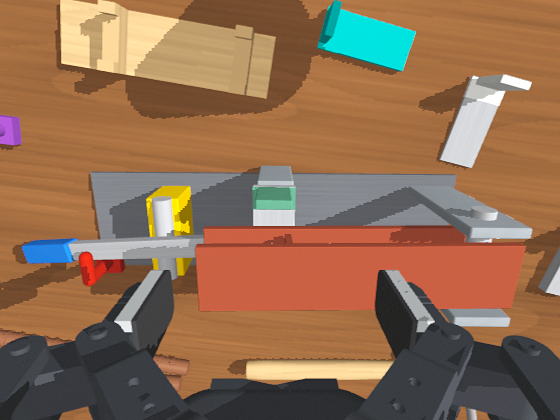

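View pics/scene19c.png

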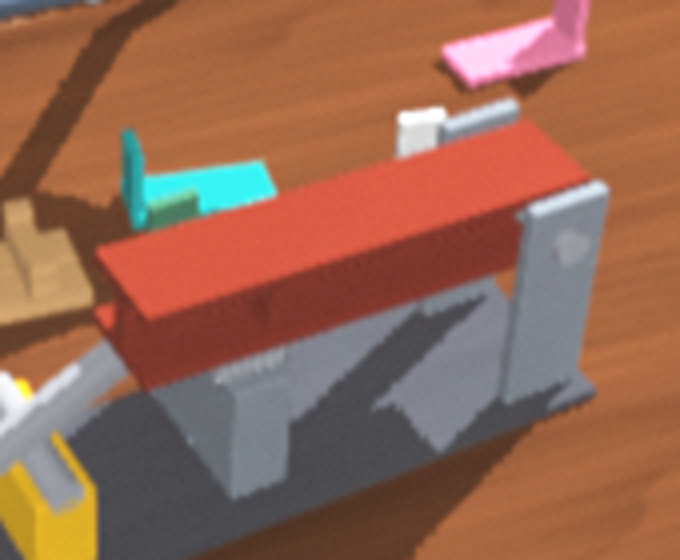

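```bash
python3 - <<'E'
import cv2
im=cv2.imread('pics/wrist19.png'); cv2.imwrite('pics/wrist19c.png',cv2.resize(im[150:240,230:320],None,fx=7,fy=6.5,interpolation=cv2.INTER_CUBIC))
cv2.imwrite('pics/wrist19r.png',cv2.resize(im[0:150,40:300],None,fx=3,fy=3,interpolation=cv2.INTER_CUBIC))
E
```

```text
(no output)
```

View pics/wrist19c.png

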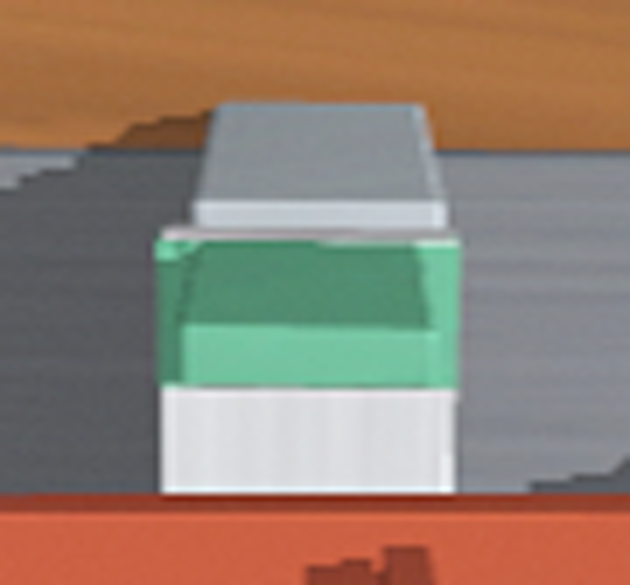

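View pics/wrist19r.png

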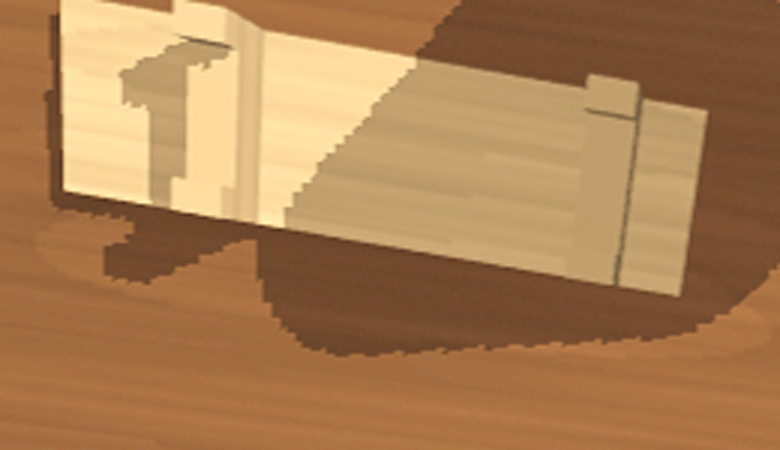

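```bash
python3 - <<'E'
from plan import *
i=np.load('wrist19.npy',allow_pickle=True).item()
c=lambda x,y:np.array([y/3,40+x/3])
for z in (.005,.01,.015):
    obs=[(i,c(64,190),[-.11,-.031,z]),(i,c(680,296),[.11,-.031,z]),(i,c(708,110),[.11,.031,z])]
    v,r=fit(obs,[.39,-.15,1.5]); print(z,v,np.abs(r).max())
c=lambda x,y:np.array([150+y/6.5,230+x/7])
h=.0475
obs=[(i,c(160,232),[-h,-.02,.093]),(i,c(460,238),[-h,.02,.093]),(i,c(183,325),[-h,-.015,.138]),(i,c(436,330),[-h,.015,.138]),(i,c(180,386),[-.0395,-.015,.138]),(i,c(438,386),[-.0395,.015,.138])]
v,r=fit(obs,[.55,-.02,.12]); print('shim',v,np.abs(r).max(),wf(v))
obs=[(i,c(195,200),[-.07,.030,.085]),(i,c(445,200),[-.07,.065,.085])]
v,r=fit(obs,[.57,-.06,.12]);print('fixture from bearer',v,np.abs(r).max())
E
```

```text
0.005 [ 0.3953 -0.1523  1.5308] 3.3490516664397347
0.01 [ 0.3957 -0.152   1.5309] 0.9545793199813914
0.015 [ 0.3961 -0.1511  1.5319] 0.9306408451429746
shim [ 0.5544 -0.0193  0.1106] 0.4470388389806317 [-0.0184  0.0474]
fixture from bearer [ 0.5789 -0.0622  0.1249] 0.5066255099290515
```

>>> servo_tool(commands="0 0 -0.95 0.46 -0.9 0 0;0 0 -0.95 0.46 -0.9 0 0;0 0 -0.95 0.46 -0.9 0 0;0 0 -0.95 0.46 -0.9 0 0;0 0 -0.95 0.46 -0.9 0 0;0 0 -0.95 0.46 -0.9 0 0;0 0 -0.95 0.46 -0.9 0 0;0 0 -0.95 0.46 -0.9 0 0;0 0 -0.95 0.46 -0.9 0 0;0 0 -0.95 0.46 -0.9 0 0;0 0 -0.95 0.46 -0.9 0 0;0 0 -0.95 0.46 -0.9 0 0")

```text
t: 28.93
eef_pos: [0.612, -0.241, 0.2603]
eef_rot: [[-0.523, 0.852, -0.006], [0.852, 0.523, -0.0], [0.003, -0.005, -1.0]]
ft_force: [-0.7, 1.1, 0.5]
gripper_width: 1.002
```

>>> servo_tool(commands="0 0 -0.95 0.46 -0.9 0 0;0 0 -0.95 0.46 -0.9 0 0;0 0 -0.95 0.46 -0.9 0 0;0 0 0 0 0 0 0;0 0 0 0 0 0 0")

```text
t: 29.35
eef_pos: [0.6391, -0.2951, 0.2598]
eef_rot: [[-0.266, 0.964, -0.007], [0.964, 0.266, 0.0], [0.002, -0.006, -1.0]]
ft_force: [-0.4, 0.0, -1.0]
gripper_width: 1.003
```

```bash
python3 - <<'E'
from plan import *
for c in ['wrist']:
    i=viewer.camera_info(c);im=viewer.capture(c); cv2.imwrite(f'pics/{c}20.png',im[:,:,::-1]); np.save(f'{c}20.npy',i,allow_pickle=True)
s=bot.sense(); print(s['t'],s['q'],s['eef_pos'],s['eef_rot'],s['ft_force'],s['gripper_width'])
R1=np.array([[-0.2525,0.9643,-0.0797],[0.9239,0.2648,0.2764],[0.2876,-0.0038,-0.9577]])
p1=np.array([.6301,-.2663,.0187]); 
delta(s['eef_pos'],s['eef_rot'],p1-R1[:,2]*.10,R1)
im=cv2.imread('pics/wrist20.png')
h=cv2.cvtColor(im,cv2.COLOR_BGR2HSV); m=((h[:,:,0]>100)&(h[:,:,0]<118)&(h[:,:,1]>180)).astype(np.uint8); m[260:]=0
cn,_=cv2.findContours(m,cv2.RETR_EXTERNAL,cv2.CHAIN_APPROX_NONE); cn=max(cn,key=cv2.contourArea); print(cv2.boxPoints(cv2.minAreaRect(cn)))
E
```

```text
29.4 [ 0.1289  0.6444  0.4544  1.309  -0.2789  1.2565  0.8622] [ 0.6392 -0.294   0.2603] [[-0.2678  0.9635 -0.006 ]
 [ 0.9635  0.2678  0.0011]
 [ 0.0027 -0.0055 -1.    ]] [ 0.2778  1.2425 -0.096 ] 0.9993384970132885
turn units [ 2.7907  0.7533 -0.0445] shift units [-0.0567  0.0045 -7.2923] target [ 0.6381 -0.2939  0.1145]
[[261. 183.]
 [261. 119.]
 [284. 119.]
 [284. 183.]]
```

View pics/wrist20.png

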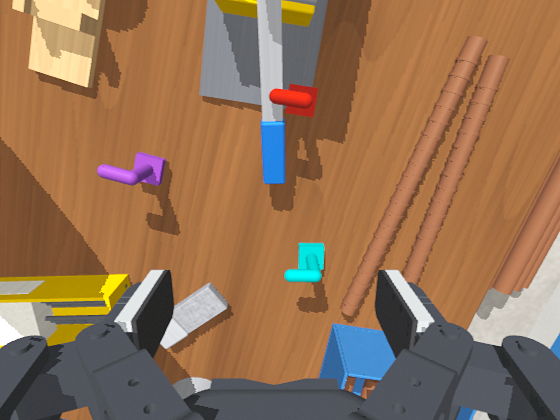

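>>> servo_tool(commands="0.4 0.107 0 0 0 -1 0;0.4 0.107 0 0 0 -1 0;0.4 0.107 0 0 0 -1 0;0.4 0.107 0 0 0 -1 0;0.4 0.107 0 0 0 -1 0;0.4 0.107 0 0 0 -1 0;0.4 0.107 0 -0.05 0 -1 0;0 0 0 0 0 -0.29 0;0 0 0 0 0 0 0;0 0 0 0 0 0 0")

```text
t: 30.23
eef_pos: [0.639, -0.2935, 0.1168]
eef_rot: [[-0.257, 0.963, -0.077], [0.923, 0.269, 0.276], [0.286, -0.0, -0.958]]
ft_force: [0.2, -0.3, 0.3]
gripper_width: 1.001
```

```bash
python3 - <<'E'
from plan import *
for c in ['wrist']:
    i=viewer.camera_info(c);im=viewer.capture(c); cv2.imwrite(f'pics/{c}21.png',im[:,:,::-1]); np.save(f'{c}21.npy',i,allow_pickle=True)
s=bot.sense(); print(s['t'],s['q'],s['eef_pos'],s['eef_rot'],s['ft_force'],s['gripper_width'])
R1=np.array([[-0.2525,0.9643,-0.0797],[0.9239,0.2648,0.2764],[0.2876,-0.0038,-0.9577]])
p1=np.array([.6301,-.2663,.0187]); 
delta(s['eef_pos'],s['eef_rot'],p1,R1)
im=cv2.imread('pics/wrist21.png')
h=cv2.cvtColor(im,cv2.COLOR_BGR2HSV); m=((h[:,:,0]>100)&(h[:,:,0]<118)&(h[:,:,1]>180)).astype(np.uint8); m[320:]=0
cn,_=cv2.findContours(m,cv2.RETR_EXTERNAL,cv2.CHAIN_APPROX_NONE); cn=max(cn,key=cv2.contourArea); print(cv2.boxPoints(cv2.minAreaRect(cn)))
for r in [20,60,100,140]:
    pass
E
```

```text
30.2833 [ 0.3222  0.8582  0.3157  1.2736 -0.4498  1.2918  1.0126] [ 0.6395 -0.2935  0.1177] [[-0.2579  0.9632 -0.0761]
 [ 0.9231  0.2689  0.2751]
 [ 0.2854  0.0007 -0.9584]] [0.0115 0.042  0.5688] 1.0014848903722429
turn units [ 0.0102  0.0501 -0.0428] shift units [-0.4699  1.3612 -4.9485] target [ 0.6301 -0.2663  0.0187]
[[252. 170.]
 [287. 170.]
 [287. 267.]
 [252. 267.]]
```

View pics/wrist21.png

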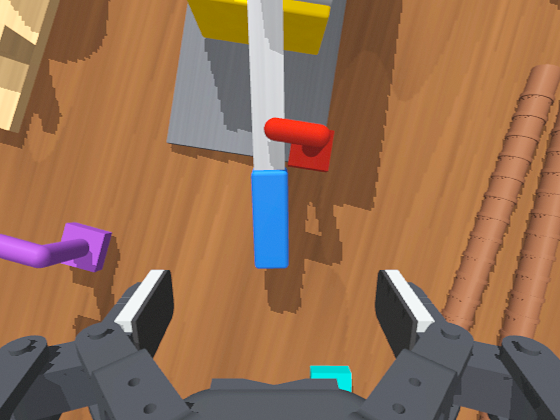

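>>> servo_tool(commands="0 0 0 -0.08 0.23 -0.83 0;0 0 0 -0.08 0.23 -0.83 0;0 0 0 -0.08 0.23 -0.83 0;0 0 0 -0.08 0.23 -0.83 0;0 0 0 -0.08 0.23 -0.83 0;0 0 0 -0.07 0.21 -0.8 0;0 0 0 0 0 0 0;0 0 0 0 0 0 0.5;0 0 0 0 0 0 0.8;0 0 0 0 0 0 1;0 0 0 0 0 0 1;0 0 0 0 0 0 1", newtons=120)

```text
t: 31.28
eef_pos: [0.6297, -0.2676, 0.0181]
eef_rot: [[-0.256, 0.964, -0.076], [0.923, 0.267, 0.276], [0.286, 0.0, -0.958]]
ft_force: [-0.3, -0.0, -0.0]
gripper_width: 0.297
```

>>> servo_tool(commands="0 0 0 0 0 0 1;0 0 0 0 0 0 1;0 0 0 0 0 0 1")

```text
t: 31.53
eef_pos: [0.6296, -0.2677, 0.018]
eef_rot: [[-0.257, 0.963, -0.077], [0.923, 0.268, 0.276], [0.286, -0.0, -0.958]]
ft_force: [-1.2, -1.1, 6.2]
gripper_width: 0.254
```

```bash
python3 - <<'E'
from plan import *
for c in ['wrist','scene']:
    i=viewer.camera_info(c);im=viewer.capture(c); cv2.imwrite(f'pics/{c}22.png',im[:,:,::-1]); np.save(f'{c}22.npy',i,allow_pickle=True)
s=bot.sense(); print(s['t'],s['q'],s['eef_pos'],s['eef_rot'],s['ft_force'],s['ft_torque'],s['gripper_width'])
E
```

```text
31.6333 [ 0.3052  0.9306  0.281   1.4109 -0.4909  1.0886  1.0603] [ 0.6296 -0.2677  0.018 ] [[-0.2567  0.9634 -0.0767]
 [ 0.9232  0.268   0.2756]
 [ 0.286  -0.0001 -0.9582]] [-1.6045 -1.2019  5.4789] [-0.005  -0.0793  0.7505] 0.25512819051079433
```

View pics/wrist22.png

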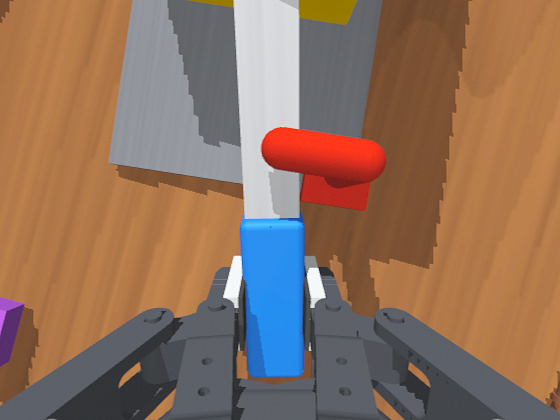

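>>> servo_tool(commands="0.12 0.033 0 0.01 0.03 -0.09 1;0.12 0.033 0 0.01 0.03 -0.09 1;0.12 0.033 0 0.01 0.03 -0.09 1;0.12 0.033 0 0.01 0.03 -0.08 1;0 0 0 0 0 0 1;0 0 0 0 0 0 1")

```text
t: 32.13
eef_pos: [0.6289, -0.2647, 0.0106]
eef_rot: [[-0.252, 0.963, -0.092], [0.908, 0.268, 0.323], [0.336, -0.002, -0.942]]
ft_force: [-5.2, -0.1, 8.4]
gripper_width: 0.257
```

```bash
python3 - <<'E'
from plan import *
for c in ['wrist','scene']:
    i=viewer.camera_info(c);im=viewer.capture(c); cv2.imwrite(f'pics/{c}23.png',im[:,:,::-1]); np.save(f'{c}23.npy',i,allow_pickle=True)
s=bot.sense(); print(s['t'],s['q'],s['eef_pos'],s['eef_rot'],s['ft_force'],s['ft_torque'],s['gripper_width'])
im=cv2.imread('pics/scene23.png'); cv2.imwrite('pics/scene23c.png',cv2.resize(im[180:330,170:390],None,fx=3.5,fy=3.5,interpolation=cv2.INTER_CUBIC))
E
```

```text
32.2333 [ 0.3311  0.9578  0.2624  1.378  -0.503   1.1355  1.0698] [ 0.629  -0.2648  0.0108] [[-0.2521  0.9633 -0.092 ]
 [ 0.9077  0.2683  0.3227]
 [ 0.3356 -0.0022 -0.942 ]] [-5.4264 -0.4933  7.7966] [0.3905 0.8141 1.1137] 0.26110522424109034
```

View pics/scene23c.png

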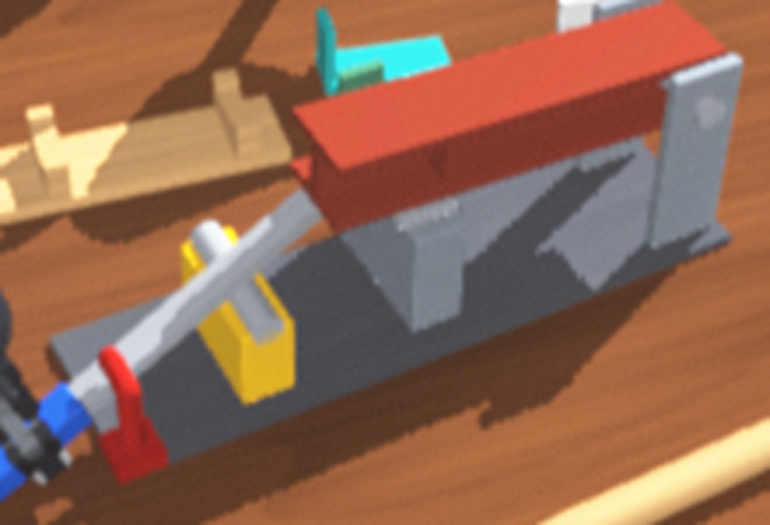

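View pics/wrist23.png

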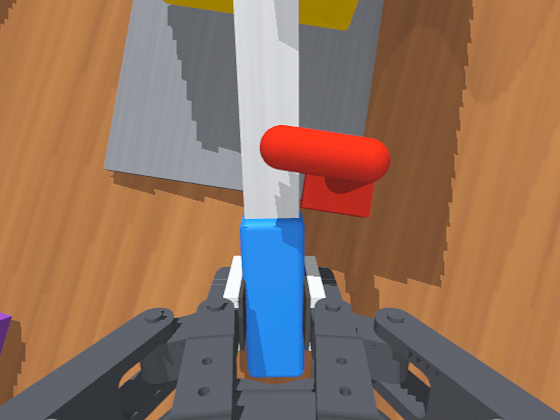

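>>> servo_tool(commands="0 0 -0.27 -0.26 -0.06 0 1;0 0 -0.27 -0.26 -0.06 0 1;0 0 -0.27 -0.26 -0.06 0 1;0 0 -0.26 -0.26 -0.05 0 1;0 0 -0.26 -0.26 -0.04 0 1;0 0 -0.26 -0.26 -0.03 0 1;0 0 0 0 0 0 1;0 0 0 0 0 0 1")

```text
t: 32.9
eef_pos: [0.5999, -0.2718, 0.0113]
eef_rot: [[-0.103, 0.994, -0.035], [0.937, 0.108, 0.331], [0.333, 0.002, -0.943]]
ft_force: [2.3, -1.7, 6.5]
gripper_width: 0.255
```

```bash
python3 - <<'E'
from plan import *
for c in ['wrist','scene']:
    i=viewer.camera_info(c);im=viewer.capture(c); cv2.imwrite(f'pics/{c}24.png',im[:,:,::-1]); np.save(f'{c}24.npy',i,allow_pickle=True)
s=bot.sense(); print(s['t'],s['q'],s['eef_pos'],s['eef_rot'],s['ft_force'],s['ft_torque'],s['gripper_width'])
p,R=np.array(s['eef_pos']),np.array(s['eef_rot']); c=p+R@OFF; n=c+R@[.126,0,0]; print(wf(c),c[2],wf(n),n[2])
prev=None
for t in (.34,.2,.05,-.05):
    q=lever(t,.05,press=.0005 if t>0 else -.001,dy=-.012)
    if prev: delta(*prev,*q)
    else: delta(p,R,*q)
    prev=q
E
```

```text
33.0 [ 0.3568  0.9139  0.278   1.5001 -0.5684  1.0485  1.0258] [ 0.6    -0.2717  0.0112] [[-0.1032  0.9941 -0.035 ]
 [ 0.9373  0.1089  0.331 ]
 [ 0.3328  0.0014 -0.943 ]] [ 2.0763 -0.9784  6.875 ] [-0.262   0.0246 -1.0157] 0.25582852423687613
[-0.0036 -0.1235] 0.057713584213574205 [-0.002  -0.0047] 0.0996481299373402
turn units [0.0056 0.0144 0.0147] shift units [0.0229 0.0755 0.061 ] target [ 0.6005 -0.2702  0.0124]
turn units [-1.3914 -0.1545 -0.    ] shift units [ 0.0303 -0.2737  0.981 ] target [ 0.6011 -0.2757  0.0321]
turn units [-1.4908 -0.1656  0.    ] shift units [ 0.0147 -0.1392  1.083 ] target [ 0.6014 -0.2785  0.0537]
turn units [-0.9939 -0.1104  0.    ] shift units [-0.0006 -0.0026  0.8036] target [ 0.6013 -0.2785  0.0698]
```

View pics/wrist24.png

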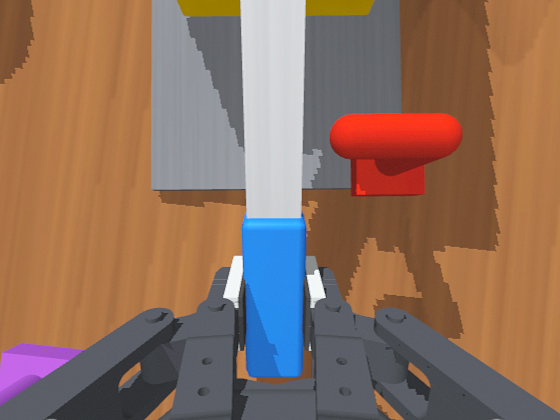

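>>> servo_tool(commands="-0.35 -0.039 0 0.01 -0.08 0.25 1;-0.35 -0.039 0 0.01 -0.08 0.25 1;-0.35 -0.039 0 0.01 -0.06 0.25 1;-0.35 -0.039 0 0.01 -0.06 0.25 1;-0.37 -0.041 0 0 -0.04 0.27 1;-0.37 -0.041 0 0 -0.04 0.27 1;-0.37 -0.041 0 0 -0.03 0.27 1;-0.37 -0.041 0 0 -0.03 0.27 1;0 0 0 0 0 0 1")

```text
t: 33.75
eef_pos: [0.6007, -0.278, 0.0529]
eef_rot: [[-0.113, 0.994, -0.005], [0.992, 0.113, 0.049], [0.049, 0.001, -0.999]]
ft_force: [1.1, -0.9, -0.9]
gripper_width: 0.257
```

>>> servo_tool(commands="-0.33 -0.037 0 0 0 0.27 1;-0.33 -0.037 0 0 0 0.27 1;-0.33 -0.037 0 0 0 0.27 1;0 0 0 0 0 0 1;0 0 0 0 0 0 1")

```text
t: 34.17
eef_pos: [0.5997, -0.2781, 0.0674]
eef_rot: [[-0.112, 0.994, 0.004], [0.993, 0.112, -0.046], [-0.046, -0.002, -0.999]]
ft_force: [0.4, 1.4, -1.0]
gripper_width: 0.26
```

```bash
python3 - <<'E'
from plan import *
for c in ['wrist','scene']:
    i=viewer.camera_info(c);im=viewer.capture(c); cv2.imwrite(f'pics/{c}25.png',im[:,:,::-1]); np.save(f'{c}25.npy',i,allow_pickle=True)
s=bot.sense(); print(s['t'],s['q'],s['eef_pos'],s['eef_rot'],s['ft_force'],s['ft_torque'],s['gripper_width'])
p,R=np.array(s['eef_pos']),np.array(s['eef_rot']); c=p+R@OFF; n=c+R@[.126,0,0]; print(wf(c),c[2],wf(n),n[2])
im=cv2.imread('pics/scene25.png'); cv2.imwrite('pics/scene25c.png',cv2.resize(im[180:330,170:390],None,fx=3.5,fy=3.5,interpolation=cv2.INTER_CUBIC))
E
```

```text
34.2667 [ 0.0608  0.769   0.488   1.686  -0.4243  0.7719  0.8423] [ 0.5993 -0.2789  0.0672] [[-0.1106  0.9939  0.0031]
 [ 0.9928  0.1106 -0.0462]
 [-0.0462 -0.002  -0.9989]] [ 0.4987  2.21   -1.0286] [ 0.4463 -0.0533 -0.0494] 0.261414238614394
[-0.0051 -0.1193] 0.07827244166911067 [-0.0036  0.0066] 0.07244710371874431
```

View pics/scene25c.png

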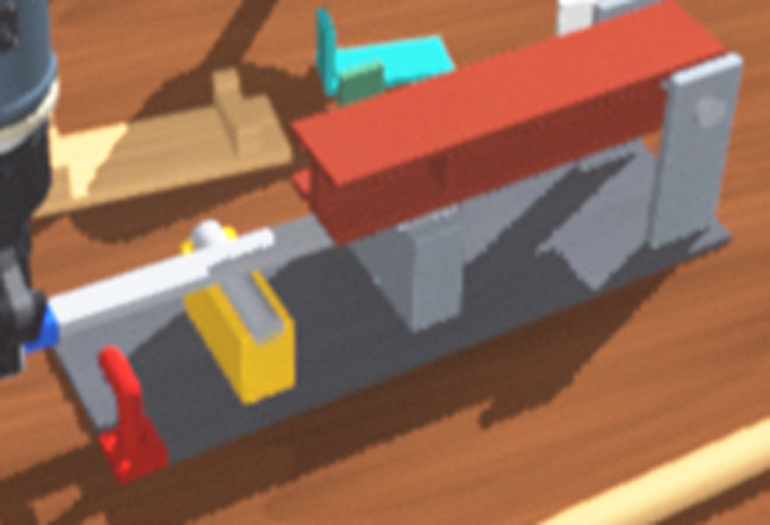

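View pics/wrist25.png

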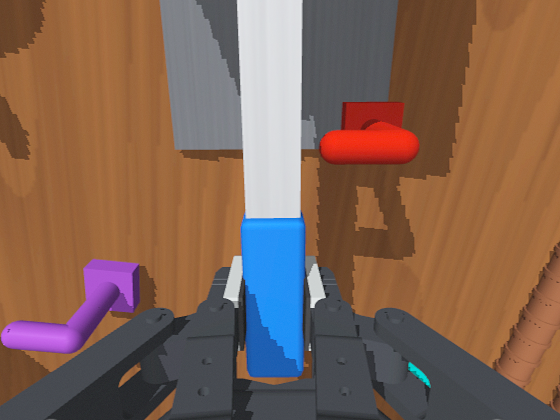

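>>> servo_tool(commands="0 0 0 0 0 0.15 1;0 0 0 0.08 -0.7 0.03 1;0 0 0 0.08 -0.7 0.03 1;0 0 0 0.08 -0.7 0.03 1;0 0 0 0.08 -0.7 0.1 1;0 0 0 0 0 0.6 1;0 0 0 0 0 1 1;0 0 0 0 0 1 1;0 0 0 0 0 1 1;0 0 0 0 0 1 1;0 0 0 0 0 0 1;0 0 0 0 0 0 1")

```text
t: 35.27
eef_pos: [0.6063, -0.3363, 0.1679]
eef_rot: [[-0.11, 0.994, 0.006], [0.993, 0.11, -0.049], [-0.05, 0.001, -0.999]]
ft_force: [0.4, -0.2, -4.6]
gripper_width: 0.257
```

```bash
python3 - <<'E'
from barfit import *
from plan import *
for c in ['wrist','scene']:
    i=viewer.camera_info(c);im=viewer.capture(c); cv2.imwrite(f'pics/{c}26.png',im[:,:,::-1]); np.save(f'{c}26.npy',i,allow_pickle=True)
s=bot.sense(); p,R=np.array(s['eef_pos']),np.array(s['eef_rot']);print(s['t'],s['q'],p,R,s['ft_force'],s['ft_torque'],s['gripper_width'])
im=cv2.imread('pics/scene26.png'); cv2.imwrite('pics/scene26c.png',cv2.resize(im[150:330,130:390],None,fx=3,fy=3,interpolation=cv2.INTER_CUBIC))
im=cv2.imread('pics/wrist26.png').astype(int)
B=[]
for r in [3,30,60,90,120,150,180,200]:
    row=im[r]; mm=(abs(row[:,0]-row[:,2])<25)&(row.min(1)>150); w=np.where(mm[225:320])[0]+225; print(r,w.min(),w.max())
    B.append((r,w.min(),w.max()))
m=(im[:,:,0]>150)&(im[:,:,2]<90)
w=np.where(m[200:,272])[0]+200; w2=np.where(m[200:,255])[0]+200; print(w.min(),w.max(),w2.min(),w2.max())
i=np.load('wrist26.npy',allow_pickle=True).item()
v,e=barfit(i,[b for b in B if 230<b[1]<250],[],w.min()-.5,w.max()+.5,[.6,-.22,.16,1.69,.05]);print(v,np.abs(e).max())
print('tool x yaw',np.arctan2(R[1,0],R[0,0]),'pitch',-np.arcsin(R[2,0]),'off',R.T@(v[:3]-p))
E
```

```text
35.3667 [ 0.1202  0.7036  0.5403  1.51   -0.3583  1.004   0.8495] [ 0.6055 -0.335   0.1657] [[-0.1106  0.9939  0.003 ]
 [ 0.9927  0.1106 -0.0474]
 [-0.0474 -0.0022 -0.9989]] [ 0.0126 -0.3895 -4.1967] [-0.0706 -0.0358 -0.0534] 0.25742167091271223
3 237 301
30 238 301
60 239 300
90 241 300
120 242 300
150 243 300
180 244 300
200 245 300
218 376 218 376
[ 0.5948 -0.2401  0.181   1.6967  0.0423] 0.553751545571231
tool x yaw 1.681739421894843 pitch 0.04742071338851722 off [ 0.0947 -0.0002 -0.0199]
```

View pics/scene26c.png

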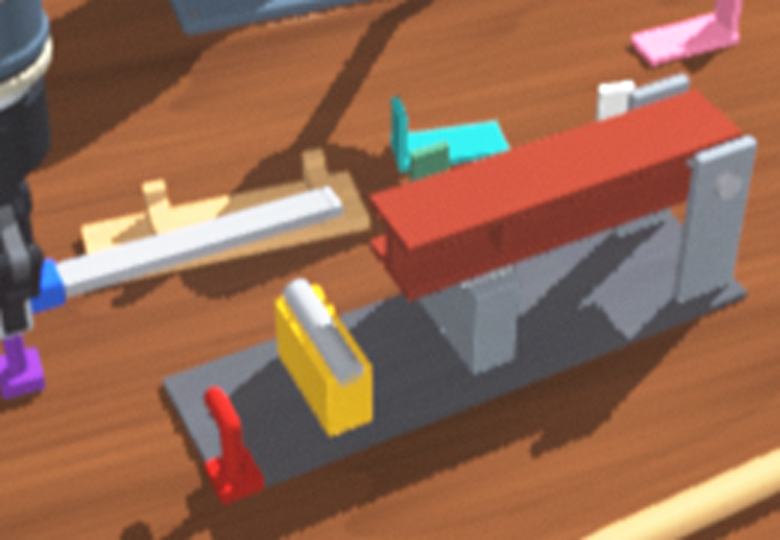

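>>> servo_tool(commands="0.04 0 -0.143 -0.9 0 0 1;0.04 0 -0.143 -0.9 0 0 1;0.04 0 -0.143 -0.9 0.2 0 1;0.04 0 -0.143 -0.9 0.4 0 1;0.04 0 -0.143 -0.9 0.4 0 1;0.04 0 -0.143 -0.9 0.4 0 1;0.04 0 -0.143 -0.9 0.5 0 1;0.04 0 -0.143 -0.9 0.5 0 1;0.04 0 -0.143 -0.9 0.5 0 1;0.04 0 -0.143 -0.9 0.5 0 1;0.04 0 -0.143 -0.9 0.5 0 1;0.04 0 -0.143 -0.9 0.5 0 1")

```text
t: 36.37
eef_pos: [0.3886, -0.2463, 0.1658]
eef_rot: [[0.061, 0.998, -0.002], [0.998, -0.061, 0.0], [0.0, -0.002, -1.0]]
ft_force: [0.1, 0.2, -3.9]
gripper_width: 0.254
```

>>> servo_tool(commands="0 0 0 0 0 -0.8 1;0 0 0 0 0 -0.8 1;0 0 0 0 0 -0.8 1;0 0 0 0 0 -0.6 1;0 0 0 0 0 0 1;0 0 0 0 0 0 1")

```text
t: 36.87
eef_pos: [0.3893, -0.247, 0.106]
eef_rot: [[0.061, 0.998, -0.002], [0.998, -0.061, 0.0], [0.0, -0.002, -1.0]]
ft_force: [0.5, -0.4, -3.9]
gripper_width: 0.259
```

```bash
python3 - <<'E'
from plan import *
for c in ['wrist','scene']:
    i=viewer.camera_info(c);im=viewer.capture(c); cv2.imwrite(f'pics/{c}27.png',im[:,:,::-1]); np.save(f'{c}27.npy',i,allow_pickle=True)
s=bot.sense(); p,R=np.array(s['eef_pos']),np.array(s['eef_rot']);print(s['t'],s['q'],p,R,s['ft_force'],s['gripper_width'])
T=Rb(1.512,.003)@np.diag([1,-1,-1]); delta(p,R,np.array([.3897,-.248,.02]),T)
im=cv2.imread('pics/scene27.png'); cv2.imwrite('pics/scene27c.png',cv2.resize(im[150:330,100:360],None,fx=3,fy=3,interpolation=cv2.INTER_CUBIC))
E
```

```text
36.9667 [ 0.0941  0.4973  0.5349  2.1488 -0.4426  0.6018  0.8859] [ 0.3901 -0.2474  0.107 ] [[ 0.0607  0.9982 -0.    ]
 [ 0.9982 -0.0607 -0.0008]
 [-0.0008  0.     -1.    ]] [ 0.1583 -0.0425 -3.9725] 0.2627398658520986
turn units [-0.0219  0.0016  0.0191] shift units [-0.0197 -0.0298 -4.3493] target [ 0.3897 -0.248   0.02  ]
```

View pics/scene27c.png

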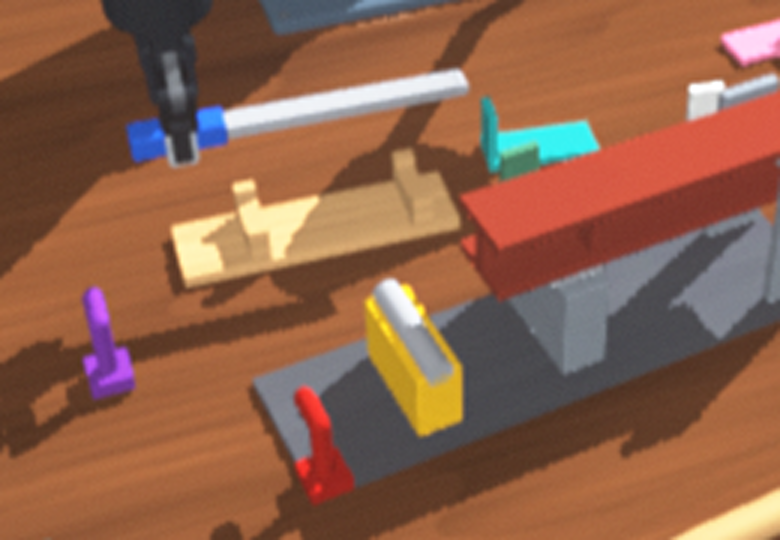

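View pics/wrist27.png

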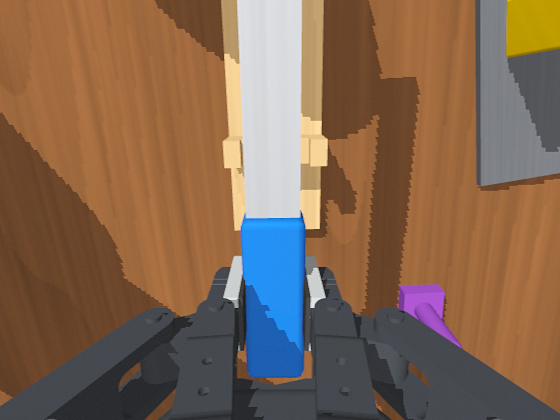

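>>> servo_tool(commands="0 0 0 0 -0.03 -0.8 1;0 0 0 0 0 -0.8 1;0 0 0 0 0 -0.8 1;0 0 0 0 0 -0.8 1;0 0 0 0 0 -0.6 1;0 0 0 0 0 -0.3 1;0 0 0 0 0 -0.15 1;0 0 0 0 0 0 1;0 0 0 0 0 0 1")

```text
t: 37.72
eef_pos: [0.3905, -0.248, 0.0223]
eef_rot: [[0.06, 0.998, 0.001], [0.998, -0.06, -0.001], [-0.001, 0.001, -1.0]]
ft_force: [-0.3, 0.8, -3.8]
gripper_width: 0.256
```

>>> servo_tool(commands="0 0 0 0 0 -0.1 1;0 0 0 0 0 -0.1 1;0 0 0 0 0 0 1;0 0 0 0 0 0 1")

```text
t: 38.05
eef_pos: [0.3907, -0.2481, 0.0186]
eef_rot: [[0.061, 0.998, 0.002], [0.998, -0.061, -0.001], [-0.001, 0.002, -1.0]]
ft_force: [0.0, 0.4, 10.2]
gripper_width: 0.259
```

Contact: now release, back off, and look.

>>> servo_tool(commands="0 0 0 0 0 0.03 1;0 0 0 0 0 0.02 0.7;0 0 0 0 0 0.02 0.5;0 0 0 0 0 0 0.3;0 0 0 0 0 0 0;0 0 0 0 0 0 0;0 0 0 0 0 0 0;0 0 0 0 0 0 0")

```text
t: 38.72
eef_pos: [0.3901, -0.2477, 0.0191]
eef_rot: [[0.06, 0.998, 0.0], [0.998, -0.06, -0.001], [-0.001, 0.0, -1.0]]
ft_force: [0.1, 1.1, 0.7]
gripper_width: 0.993
```

>>> servo_tool(commands="0 0 0 0 0 0.5 0;0 0 0 0 0 1 0;0 0 0 0 0 1 0;0 0 0 0 0 1 0;0 0 0 0 0 1 0;0 0 0 0 0 1 0;0 0 0 0 0 1 0;0 0 0 0 0 1 0;0 0 0 0 0 1 0;0 0 0 0 0 1 0;0 0 0 0 0 1 0;0 0 0 0 0 0 0")

```text
t: 39.72
eef_pos: [0.3912, -0.2488, 0.2321]
eef_rot: [[0.061, 0.998, 0.005], [0.998, -0.061, -0.002], [-0.002, 0.005, -1.0]]
ft_force: [0.6, -0.6, -0.1]
gripper_width: 0.996
```

>>> servo_tool(commands="0 0 0 0.3 0.5 0.5 0;0 0 0 0.3 0.5 0.5 0;0 0 0 0.3 0.5 0.5 0;0 0 0 0.3 0.5 0.5 0;0 0 0 0.3 0.5 0.5 0;0 0 0 0 0 0 0;0 0 0 0 0 0 0")

```text
t: 40.3
eef_pos: [0.4201, -0.1975, 0.2787]
eef_rot: [[0.059, 0.998, 0.0], [0.998, -0.059, -0.001], [-0.001, 0.0, -1.0]]
ft_force: [0.4, 0.5, 0.4]
gripper_width: 1.001
```

```bash
python3 - <<'E'
from plan import *
for c in ['wrist','scene']:
    i=viewer.camera_info(c);im=viewer.capture(c); cv2.imwrite(f'pics/{c}28.png',im[:,:,::-1]); np.save(f'{c}28.npy',i,allow_pickle=True)
s=bot.sense(); p,R=np.array(s['eef_pos']),np.array(s['eef_rot']);print(s['t'],s['q'],p,s['ft_force'],s['gripper_width'])
im=cv2.imread('pics/scene28.png'); cv2.imwrite('pics/scene28c.png',cv2.resize(im[150:330,130:390],None,fx=3,fy=3,interpolation=cv2.INTER_CUBIC))
E
```

```text
40.4 [-0.2138  0.2683  0.7211  1.91   -0.2035  1.0378  0.533 ] [ 0.4193 -0.1981  0.2784] [-0.0404  0.7036  0.9746] 1.0022866345569053
```

View pics/scene28c.png

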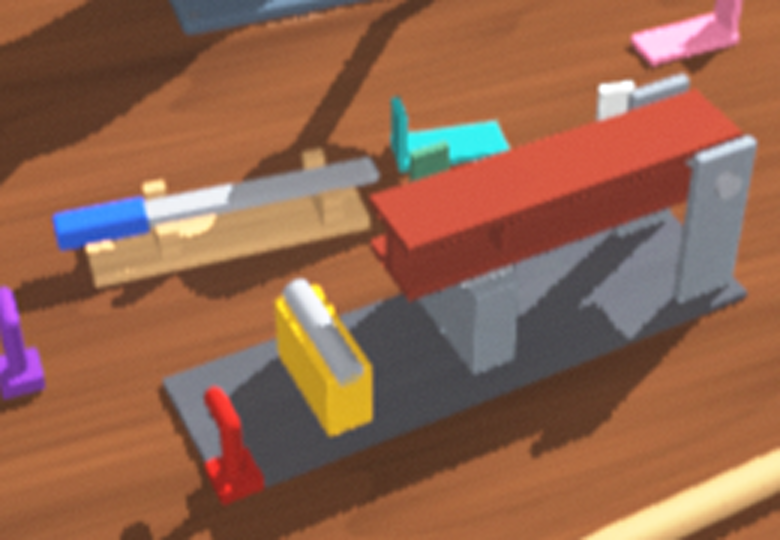

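View pics/wrist28.png

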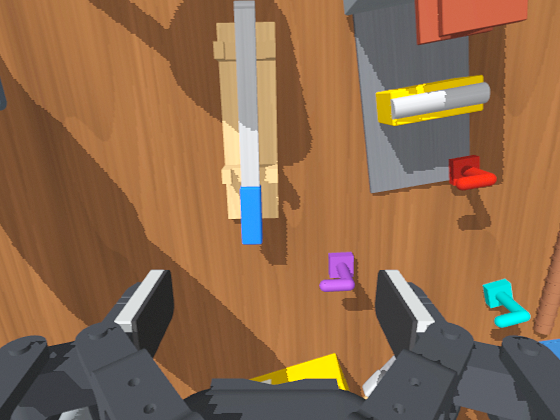

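>>> servo_tool(commands="0 0 0 0 1 0.3 0;0 0 0 0 1 0.3 0;0 0 0 0 1 0.3 0;0 0 0 0 1 0.3 0;0 0 0 0 1 0.3 0;0 0 0 0 1 0.3 0;0 0 0 0 1 0.3 0;0 0 0 0 1 0.3 0;0 0 0 0 1 0.3 0;0 0 0 0 0 0 0;0 0 0 0 0 0 0")

```text
t: 41.32
eef_pos: [0.4199, -0.0177, 0.3326]
eef_rot: [[0.059, 0.998, -0.0], [0.998, -0.059, -0.001], [-0.001, -0.0, -1.0]]
ft_force: [-0.5, -0.1, 0.0]
gripper_width: 0.997
```

```bash
python3 - <<'E'
from plan import *
i=np.load('wrist28.npy',allow_pickle=True).item()
c=lambda x,y:np.array([y,x])
obs=[(i,c(242,187),[-.06,.012,.045]),(i,c(261,186),[-.06,-.012,.045]),(i,c(243,245),[-.13,.012,.045]),(i,c(262,244),[-.13,-.012,.045]),(i,c(234,2),[.121,.01,.039]),(i,c(254,2),[.121,-.01,.039])]
v,r=fit(obs,[.39,-.15,1.5]);print('bar',v,np.abs(r).max())
i=viewer.camera_info('wrist');im=viewer.capture('wrist'); cv2.imwrite('pics/wrist29.png',im[:,:,::-1]);np.save('wrist29.npy',i,allow_pickle=True)
i=viewer.camera_info('scene')
for z in (.1355,.143,.150): print(z,[proj(i,np.r_[fw(x,-.018),z]) for x in (-.03,.03)])
s=bot.sense();print(s['t'],s['eef_pos'])
im=cv2.imread('pics/scene28.png'); cv2.imwrite('pics/scene28d.png',cv2.resize(im[200:260,245:325],None,fx=9,fy=9,interpolation=cv2.INTER_CUBIC))
E
```

```text
bar [ 0.3968 -0.1528  1.5291] 2.1340141282820184
0.1355 [array([217.7294, 252.5918]), array([235.2977, 266.0567])]
0.143 [array([214.9725, 252.5496]), array([232.5132, 266.0742])]
0.15 [array([212.3775, 252.5098]), array([229.8912, 266.0907])]
41.3667 [ 0.4197 -0.0186  0.3326]
```

View pics/wrist29.png

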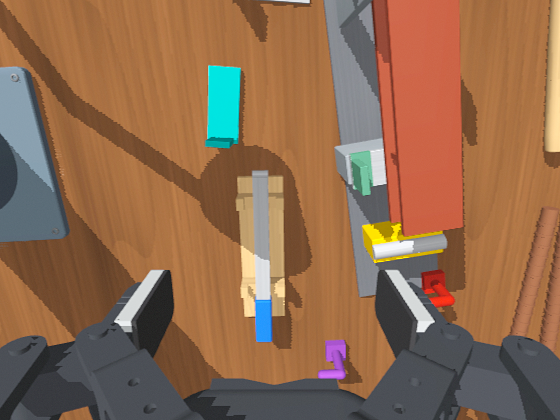

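View pics/scene28d.png

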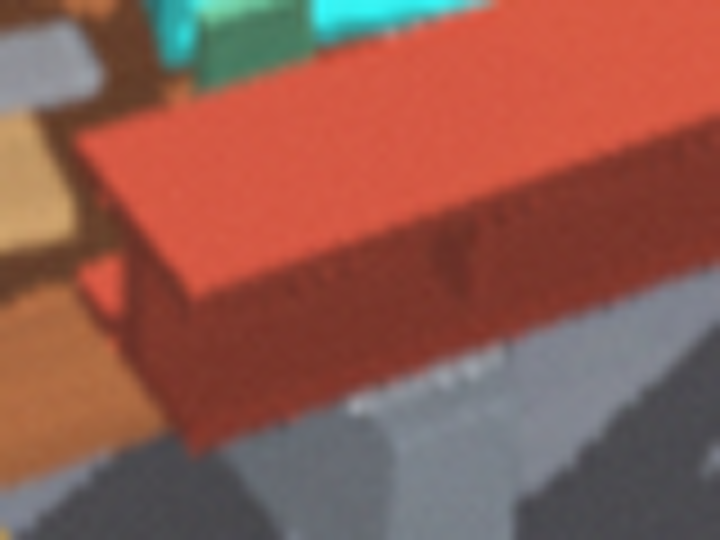

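```bash
python3 - <<'E'
from plan import *
im=cv2.imread('pics/wrist29.png'); cv2.imwrite('pics/wrist29c.png',cv2.resize(im[130:210,320:400],None,fx=8,fy=7,interpolation=cv2.INTER_CUBIC))
i=np.load('wrist29.npy',allow_pickle=True).item()
for l in [(-.0615,.0325,.138),(-.0615,.0625,.138),(-.0655,.0275,.093),(-.0655,.0675,.093)]:
    q=proj(i,np.r_[fw(l[0],l[1]),l[2]]); print(l,(q[1]-320)*8,(q[0]-130)*7)
E
```

```text
(-0.0615, 0.0325, 0.138) 376.56235040584124 449.76798584352866
(-0.0615, 0.0625, 0.138) 351.62680410486655 246.6450079578571
(-0.0655, 0.0275, 0.093) 270.6357493070709 410.0613909657591
(-0.0655, 0.0675, 0.093) 237.73719286579944 167.43438941546248
```

View pics/wrist29c.png

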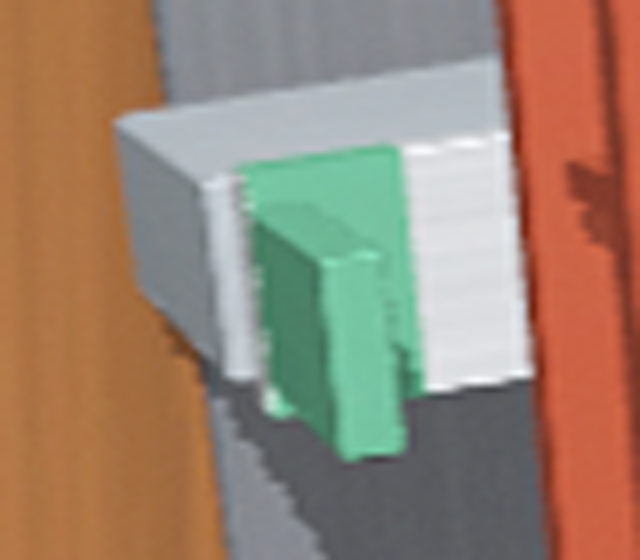

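```bash
python3 -c "
from cell import bot
print(bot.sense()['t'],bot.sign_off())"
```

```text
the job is handed in; nothing more can be done
41.3667 None
```

I finished the job and handed it in at t = 41.4 s of the 72 s allowed. No verdict was reported.

**What I did:** I levered the beam end up with the pry bar over the yellow fulcrum and hooked the bar under the red keeper. It stayed up when I let go. I then slid the green-tabbed shim in along the bearer, unhooked the bar, let the beam down onto the shim, and laid the bar back in its wooden rest, nose as before.

**Last checks, all from camera pictures:**
- **Shim:** before lowering the beam it measured at fixture x -18.4 mm, y +47.4 mm (target -18, +47.5), within about 0.015 rad of square. Afterwards the tab and plate corners still sat where they should to about 1 mm.
- **Beam:** both top corners at the free end are about 142–143 mm above the table, so it is essentially level on the shim.
- **Bar:** its centre is about 2 mm from the rest's measured middle and its direction agrees to about 0.01 rad. The bar fit was the loosest, with up to 2 px error.
- **Gripper:** open and clear of everything at z = 0.33 m, with no force reading beyond noise.

**Disagreements and gaps:** The scene camera's point estimates differed from the top camera's by 5–10 mm, so I relied on fits to the wrist-camera pictures. The wrist-camera views of the fixture also differed from each other by 1–2 mm. I had no way to read the contact forces between bar, beam, keeper and shim. I judged those from the pictures and the wrist force.

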